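# Fetch sterilised jars from under the lamp canopy with self-closing tongs

## Task

Lift the test tube rack out of the way and stand it upright on its yellow-bordered place, lined up with it. Then fetch every amber jar out from under the lamp canopy with the blue self-closing tongs (squeeze their pads to open, let go to grip) and stand the jars upright on the green mat; the jars are sterile, so never touch them with the gripper or the arm, do not tip them over, and leave the beaker, bottle and flask where they are. At the end every jar is let go and the tongs lie flat on the bench, jaws empty, clear of the mat.

Things in the scene. Friction and masses are not known exactly. Their poses are not given: they have to be found in the camera images.
- rack: white test tube rack with eight capped tubes fixed in it (one loose body, 0.35 kg), 180 long (its x) x 70 x 150 mm high; origin: centre of its underside, z up. Starts across the canopy's mouth. It is lifted by its centre grip, see rack_grip.
- rack_grip (a point): where to grasp the rack: on its centre post, 132 mm above its underside. The post is 14 mm thick along the rack's y and 36 mm along its x, top at 150 mm; tube caps reach 126 mm high from 38 mm out to 82 mm either side along x. Axes as the rack's.
- rack_place: flat white patch with a yellow border, 210 x 100 mm, no thickness, fixed; origin at its centre, x along its length. The rack's x lies along its x, either way round.
- canopy: fixed lamp canopy: a clear roof 300 (its x) x 140 mm (its y) on four 12 mm steel legs at its corners (8 mm in from the edges), no walls. Origin on the bench under the roof's centre. Underside of the roof 85 mm above the bench, front rail top at 95 mm, lamp housing along the rear up to 126 mm. Its mouth, the long side nearest the mat and tongs, is at its y = -70 mm (outward is its -y).
- jar1: amber jar with white screw cap, 38 mm diameter, 62 mm high, 0.1 kg; origin: centre of its underside. Stands under the canopy 30 to 45 mm inside the mouth edge; 2 or 3 of the jars are present (absent: None), at least about 68 mm apart centre to centre. All jars are alike.
- jar2: second jar, like jar1
- jar3: third jar, like jar1
- tongs: self-closing crossed tongs, 0.14 kg, flat on the bench, 218 long, 43 mm high; origin on the underside, x along them to the jaws, z up. Blue handle block at the tail (x -75 to -35 mm), steel arms hinged at x -30, blue squeeze pads at x 16, black V jaws centred at x 125 (tips at 142; 86 mm wide over the open jaws). Pushing the pads together along y opens the jaws; let go and springs shut them.
- tongs_squeeze (a point): midway between the two squeeze pads, 16 mm ahead of the tongs' origin, 26 mm up; axes as the tongs'. Each pad face is 34 mm long (x), from 8 to 42 mm high. Over the pads: 52 mm at rest with empty jaws, 47 mm when gripping a jar, 39 mm against the stop (jaws fully open). About 10 N on each pad starts to free a jar, 15 N opens fully; a firmer squeeze just rests on the stop.
- tongs_handle (a point): centre of the rigid handle block, 55 mm behind the tongs' origin, 26 mm up; axes as the tongs'. The block is 40 long (x), 16 wide (y), 42 mm high. Gripping here leaves the jaws sprung shut, so a gripped jar stays held (about 3 N a jaw) and can be dragged or lifted a little.
- tongs_jaws (a point): middle between the jaws, where a gripped jar's axis lies, 125 mm ahead of the tongs' origin, 20 mm up; axes as the tongs'. The jaws are 36 mm high and stand just off the bench.
- jaw_left (a joint): opening angle of the jaws (rad; both move alike): 0 shut and empty, 0.052 gripping a jar, 0.14 fully open, when the gap at the jaw tips is about 55 mm.
- mat: flat green mat, 280 (its x) x 120 mm, no thickness, fixed; origin at its centre. The tongs may lie over it at the start.
- beaker: bystander: glass beaker 70 mm across, 85 mm high; leave alone. Origin: centre of underside
- reagent: bystander: white bottle with orange cap, 60 mm across, 130 mm high; leave alone. Origin: centre of underside
- flask: bystander: green conical flask 80 mm across, 110 mm high, left of the canopy; leave alone. Origin: centre of underside
Mind the look-alikes: they are no part of the job. Of the things that look like the rack, the largest one is meant.

How it is judged:
On the way, in this order (a step that is already met when the one before it is completed fails the run):
1. the rack stands on its place, let go (horizontal distance between rack and rack_place below 0.05 m and angle between the x axis of rack and the x axis of rack_place, either way round below 0.35 rad and angle between rack's own z axis and vertical below 0.08 rad and height (world z) of rack below 0.006 m and contact force between rack and the fingers below 0.2 N), for 0.2 s.
2. a jar is gripped between both jaws of the tongs (((contact force between jar1 and tongs above 1.5 N and horizontal distance between jar1 and tongs_jaws below 0.01 m and value of joint jaw_left between 0.035 and 0.075 rad) or (contact force between jar2 and tongs above 1.5 N and horizontal distance between jar2 and tongs_jaws below 0.01 m and value of joint jaw_left between 0.035 and 0.075 rad) or (contact force between jar3 and tongs above 1.5 N and horizontal distance between jar3 and tongs_jaws below 0.01 m and value of joint jaw_left between 0.035 and 0.075 rad))), for 0.2 s.
At the end, for the whole second after the job is handed in: every jar present stands upright (within 0.1 rad) and at rest with its centre on the mat, free of the tongs; the tongs lie flat on the bench, jaws shut and empty, with jaws, middle and handle off the mat; the rack stands upright within 50 mm and 0.35 rad of its place (horizontal distance between rack and rack_place below 0.05 m and angle between the x axis of rack and the x axis of rack_place, either way round below 0.35 rad and angle between rack's own z axis and vertical below 0.08 rad and height (world z) of each of rack, jar1, jar2, jar3 below 0.006 m and x of jar1 in the frame of mat between -0.14 and 0.14 m and y of jar1 in the frame of mat between -0.06 and 0.06 m and angle between each of jar1, jar2, jar3, tongs's own z axis and vertical below 0.1 rad and linear speed of each of jar1, jar2, jar3, tongs below 0.02 m/s and contact force between each of jar1, jar2, jar3 and tongs below 0.1 N and x of jar2 in the frame of mat between -0.14 and 0.14 m and y of jar2 in the frame of mat between -0.06 and 0.06 m and x of jar3 in the frame of mat between -0.14 and 0.14 m and y of jar3 in the frame of mat between -0.06 and 0.06 m and height (world z) of tongs below 0.008 m and value of joint jaw_left below 0.02 rad and not (x of tongs_jaws in the frame of mat between -0.14 and 0.14 m and y of tongs_jaws in the frame of mat between -0.06 and 0.06 m) and not (x of tongs in the frame of mat between -0.14 and 0.14 m and y of tongs in the frame of mat between -0.06 and 0.06 m) and not (x of tongs_handle in the frame of mat between -0.14 and 0.14 m and y of tongs_handle in the frame of mat between -0.06 and 0.06 m)); the robot touches nothing.
It fails at once if a jar is touched by the gripper or arm (contact force between any of jar1, jar2, jar3 and the fingers above 0.3 N or contact force between any of jar1, jar2, jar3 and the arm above 0.3 N).
It fails at once if a jar is tipped over (angle between any of jar1, jar2, jar3's own z axis and vertical above 0.8 rad).
It fails at once if a bystander is disturbed (distance of any of beaker, reagent, flask from where it was at the start of the episode above 0.03 m).
Of jar1, jar2, jar3 only 2 to 3 are there at a start; the rules pass over those that are not, and their reading is None.
At some moment in a run one of rack, tongs may be knocked a few centimetres aside while the robot is not near it.
Once in a run the grip may slacken for a moment while it holds something.
It also fails if it takes over 210 s, if anything falls off the work surface, if the arm or the gripper's body presses on something with over 40 N, if the wrist force passes 120 N, or if a joint passes its speed limit or range.

## Robot

A 6-joint arm with a two-finger parallel gripper is mounted at the origin on the work surface. World frame = base frame: x ahead of the robot, y to its left, z up, the work surface at z = 0. Lengths are in m, angles in rad, forces in N, time in s.
With the tool pointing down it reaches from about 0.35 to 0.85 m from the base axis. Payload 8.1 kg.
Tool frame: the origin (TCP) lies between the finger pads; the fingertips stand nose_length ahead of it and the grasp point (between the pads) lies 2 mm behind it (nose_length is the distance from the TCP to the fingertips, in m); z points along the fingers, x is the direction in which the jaws open and shut, and the axes are right-handed (so a half turn about z gives the same grasp; the last joint's range is limited). The gripper opens to 93 mm and grips with 3 to 60 N. Pads are 15 mm wide; open, the fingers measure 128 mm over their backs; the gripper's body (75 mm by 188 mm) begins 65 mm behind the grasp point.
Start: joints at [1.058, 0.13, 1.488, -0, 1.523, -0.085], TCP at [0.249, 0.546, 0.236] pointing down, gripper open.
Joint ranges: [-2.96, 2.96], [-0.89, 2.26], [0.02, 2.5], [-1.34, 4.48], [0, 2.73], [-2.66, 2.66]. Speed limits (rad/s): [2.39, 2.39, 2.79, 3.14, 3.14, 3.14].

## Interface

Orientations are given as a rotation vector (axis times angle).
In Python, from plant import * gives the robot as it stands.
- The arm moves only by the tool carry_out, never from a script. Its argument "steps" is a list of rows, each an object with "xyz": the shift along the world's x, y, z in cm, a list of three; "rot": the turn, a rotation vector about the world's x, y, z in degrees, a list of three. In form: [{"xyz": [tx, ty, tz], "rot": [rx, ry, rz]}, ...]. A call has 1 to 10 rows; each row is the pose to reach, as a shift and turn from the pose commanded when the call began; what a row does not reach only later rows make up. A row lasts 1/10 s, in which the tool goes at most 50 mm and 8.59 degrees, less where a joint would pass 70% of its speed; a pose out of reach is approached as far as the arm can. A call with a gripper value outside its range is refused whole. "grip" is the opening, from 0 (shut) to 1 (fully open), set as the call begins (left out, the last holds). The fingers move at their own pace and stop on an object; "force" is the grip in N (left out, the last holds). Time passes only in rows, so rows that repeat a pose let the fingers close. It gives the time, the measured TCP pose, the force and the opening at its end, in the units of the state.
- read_state(): the state, without advancing time (a new reading comes with each control period).
- read_camera(name): name is "scene" or "side" or "wrist"; returns the picture (420x560x3 uint8, red, green, blue); there is no depth.
- calibration(name): a dict with "fov_y" (degrees; the focal length in pixels is half the picture's height over the tangent of half this angle, whatever the lens; pixels are square), "cx", "cy" (the principal point, pixels), "xyz" and "attitude" of the camera in the world. Camera axes: x right, y down, z forward; pixel columns grow to the right and rows downward; lengths in m; the calibration is good to about 2 mm. A picture is of the moment at which its call begins: read the wrist's pose just before it. calibration takes no time and is no camera call; for the wrist camera it gives the pose at the moment of the call.
- close_job(): hands the job in, once; it reports no verdict.
The state is a dict: "t": time; "q": joint angles; "dq": joint speeds; "joint_torque": joint torques, N m; "tool_pos": TCP position; "orientation": TCP orientation; "force": force on the tool from outside, world axes, zero at the start; "wrist_torque": the same for the moment, N m; "opening": finger opening in m.
Only numpy, scipy, OpenCV 4.12 (cv2) and the standard library are available. Lean on these libraries where they do the work, as an engineer would, in place of code of your own. Each camera call takes 0.05 s, during which the arm holds its last target.

## Working session

There is one attempt and no reset: what is moved stays moved. The work goes in short steps, Python scripts to look and compute and a tool call to move; the robot and the scene stay as the last step left them, time stands still between calls to the robot, and variables do not carry over. Pictures are saved under pics/ and viewed, and the job is handed in when it is done.

Besides the shell and the picture viewer there is one more tool, called after "Request:" by a JSON object that holds its "api" and its "payload". carry_out: Moves the arm, as the interface text tells. Its arguments: {"type":"object","properties":{"steps":{"type":"array","items":{"type":"object","properties":{"xyz":{"type":"array","items":{"type":"number"}},"rot":{"type":"array","items":{"type":"number"}}}}},"grip":{"type":"number"},"force":{"type":"number"}},"required":["steps"]}

```bash
ls -la; mkdir -p pics
python3 - <<'E'
from plant import *
import cv2,json
s=read_state(); print(s)
for n in ["scene","side","wrist"]:
    print(n,calibration(n))
    im=read_camera(n); cv2.imwrite(f"pics/{n}0.png",im[:,:,::-1])
E
```

```text
total 12
drwxr-xr-x  3 agent agent 4096 Dec  7 03:24 .
drwxr-xr-x 23 root  root  4096 Dec  7 03:24 ..
drwxr-xr-x  2 agent agent 4096 Dec  7 03:24 pics
{'t': 0.0, 'q': array([ 1.05758947e+00,  1.31177878e-01,  1.48925344e+00,  6.29082972e-06,
        1.52301306e+00, -8.54116289e-02]), 'dq': array([-3.90428063e-04, -6.80912738e-05, -1.20538256e-03,  1.23245618e-03,
       -1.83147631e-04,  7.55322008e-04]), 'joint_torque': array([-2.26216325e-03, -5.59841931e+01, -4.91751981e+01,  7.64779304e-02,
        3.58786946e-02, -1.66755781e-04]), 'tool_pos': array([0.24863947, 0.54546861, 0.23459164]), 'orientation': array([ 2.64163950e+00,  1.69880510e+00, -2.57566647e-03]), 'force': array([0.39363069, 0.13152599, 0.34258172]), 'wrist_torque': array([ 0.04321808, -0.03430224,  0.03778162]), 'opening': 0.09258629374184017}
scene {'fov_y': 46.96381614598486, 'cx': 284.34387946977984, 'cy': 208.15010334351385, 'xyz': array([1.16268193, 0.68934983, 1.52721214]), 'attitude': array([-1.11223931, -2.61001917,  0.73406688])}
side {'fov_y': 46.91355311655753, 'cx': 268.8402521554648, 'cy': 211.4809754270341, 'xyz': array([ 0.07248937, -1.1184707 ,  0.90167269]), 'attitude': array([-2.10149347,  0.35226794, -0.22161561])}
wrist {'fov_y': 66.40561154573363, 'cx': 280.0214292065332, 'cy': 212.66309969384938, 'xyz': array([0.17315314, 0.58014396, 0.38342007]), 'attitude': array([2.41718197, 1.5560474 , 0.23585563])}
```

View pics/scene0.png

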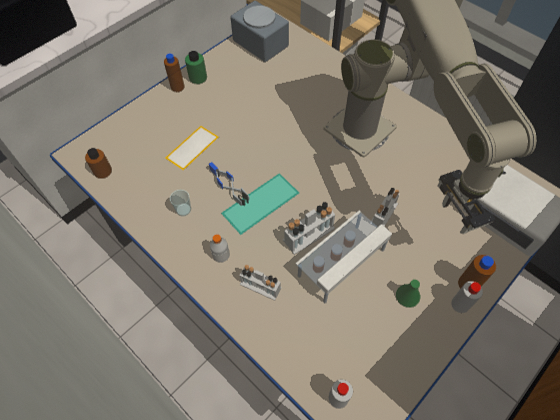

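View pics/side0.png

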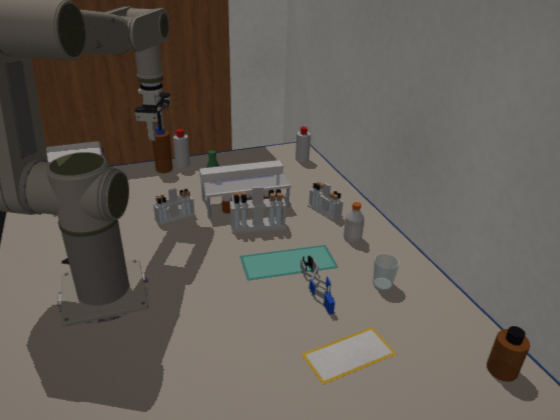

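View pics/wrist0.png

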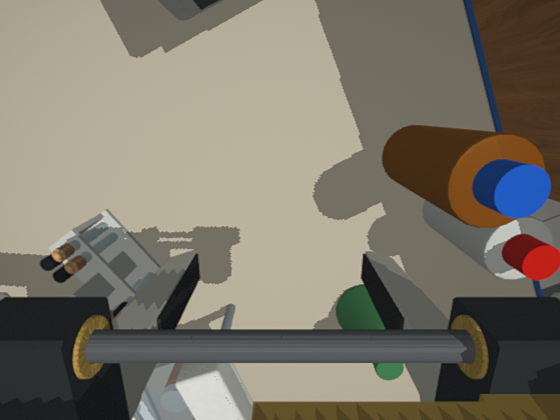

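Rack candidates in the scene view are A (310,225), in front of the canopy and the largest, B (260,282), small, and C (387,207), small. I choose A. There are three jars under the canopy, near (318,264), (335,252) and (349,237). The tongs are at (230,185), partly beside the mat, and the place is at (192,147). Next I'll check close crops.

```bash
cat > h.py <<'E'
import numpy as np, cv2
from scipy.spatial.transform import Rotation as R
from plant import *
def K(c): 
    f=210/np.tan(np.radians(c["fov_y"])/2); return np.array([[f,0,c["cx"]],[0,f,c["cy"]],[0,0,1]])
def ray(c,uv):
    d=np.linalg.inv(K(c))@np.array([uv[0],uv[1],1.]); return R.from_rotvec(c["attitude"]).as_matrix()@d
def onplane(c,uv,z):
    d=ray(c,uv); return c["xyz"]+d*(z-c["xyz"][2])/d[2]
def proj(c,P):
    p=R.from_rotvec(c["attitude"]).as_matrix().T@(np.asarray(P,float)-c["xyz"]); q=K(c)@p; return q[:2]/q[2]
def tri(obs):
    A=np.zeros((3,3));b=np.zeros(3)
    for c,uv in obs:
        d=ray(c,uv);d/=np.linalg.norm(d);M=np.eye(3)-np.outer(d,d);A+=M;b+=M@c["xyz"]
    X=np.linalg.solve(A,b); return X,[proj(c,X)-uv for c,uv in obs]
def shot(n,name):
    c=calibration(n); im=read_camera(n)[:,:,::-1].copy(); cv2.imwrite(f"pics/{name}.png",im); np.save(f"pics/{name}.npy",np.array([c],dtype=object),allow_pickle=True); return c,im
def crop(im,x0,y0,w,h,name,k=4):
    cv2.imwrite(f"pics/{name}.png",cv2.resize(im[y0:y0+h,x0:x0+w],None,fx=k,fy=k,interpolation=cv2.INTER_CUBIC))
E
python3 - <<'E'
from h import *
s=cv2.imread("pics/scene0.png"); d=cv2.imread("pics/side0.png")
crop(s,150,120,200,150,"c1"); crop(s,270,180,140,120,"c2",5); crop(d,190,140,200,140,"c3"); crop(d,230,230,180,150,"c4")
for n,im in (("scene",s),("side",d)):
    c=calibration(n); hsv=cv2.cvtColor(im,cv2.COLOR_BGR2HSV)
    for lab,lo,hi in (("mat",(75,80,60),(95,255,255)),("yellow",(20,120,120),(32,255,255)),("blue",(108,150,60),(125,255,255))):
        m=cv2.inRange(hsv,lo,hi)
        cs,_=cv2.findContours(m,cv2.RETR_EXTERNAL,cv2.CHAIN_APPROX_NONE)
        for k in cs:
            if cv2.contourArea(k)<12: continue
            w=np.array([onplane(c,p[0],0)[:2] for p in k],dtype=np.float32)
            r=cv2.minAreaRect(w); print(n,lab,cv2.boundingRect(k),np.round(r[0],4),np.round(r[1],4),round(r[2],1))
E
```

```text
scene mat (221, 174, 78, 61) [ 0.5367 -0.04  ] [0.1191 0.2782] 83.9
scene yellow (165, 126, 54, 44) [ 0.542  -0.4251] [0.212  0.1006] 6.6
scene blue (406, 384, 28, 36) [0.6987 0.7993] [0.1362 0.0037] 0.3
scene blue (480, 256, 14, 13) [0.1664 0.6988] [0.0521 0.0365] 4.6
scene blue (209, 163, 8, 7) [ 0.5464 -0.2942] [0.0362 0.0117] 85.4
scene blue (50, 155, 263, 265) [ 0.959  -0.0998] [1.4012 0.0046] 90.0
scene blue (166, 54, 8, 9) [ 0.2744 -0.8939] [0.0566 0.0274] 63.5
side mat (306, 266, 5, 6) [ 0.5823 -0.0879] [0.0245 0.0116] 57.9
side mat (240, 245, 97, 35) [ 0.5371 -0.0356] [0.1174 0.2772] 83.9
side yellow (302, 327, 95, 58) [ 0.5433 -0.4204] [0.2099 0.1003] 6.6
side blue (324, 293, 10, 21) [ 0.5749 -0.2422] [0.0802 0.0244] 63.9
side blue (310, 280, 6, 14) [ 0.561  -0.1663] [0.0561 0.0142] 66.2
side blue (156, 127, 8, 7) [0.327  1.1264] [0.0853 0.0306] 88.5
```

View pics/c1.png

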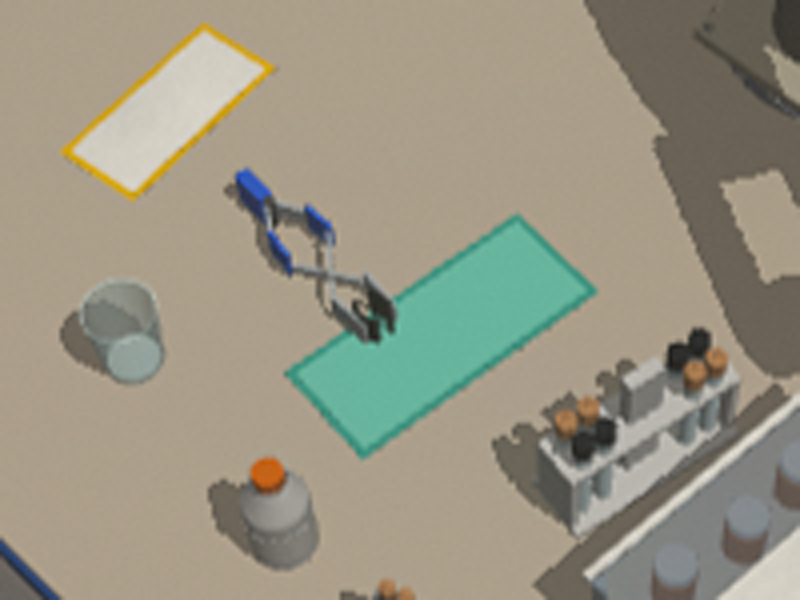

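View pics/c2.png

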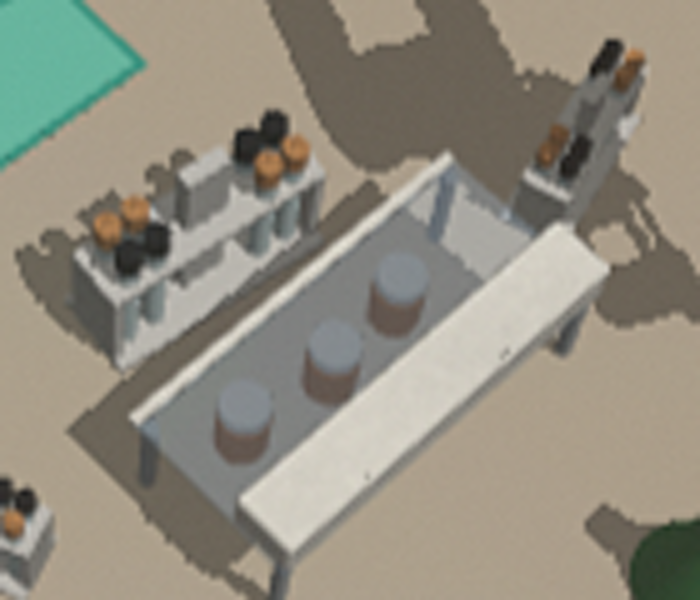

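View pics/c3.png

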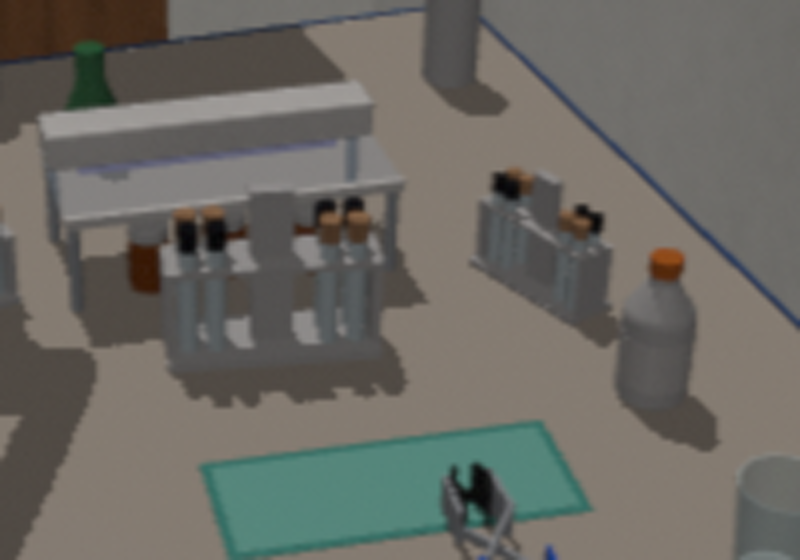

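View pics/c4.png

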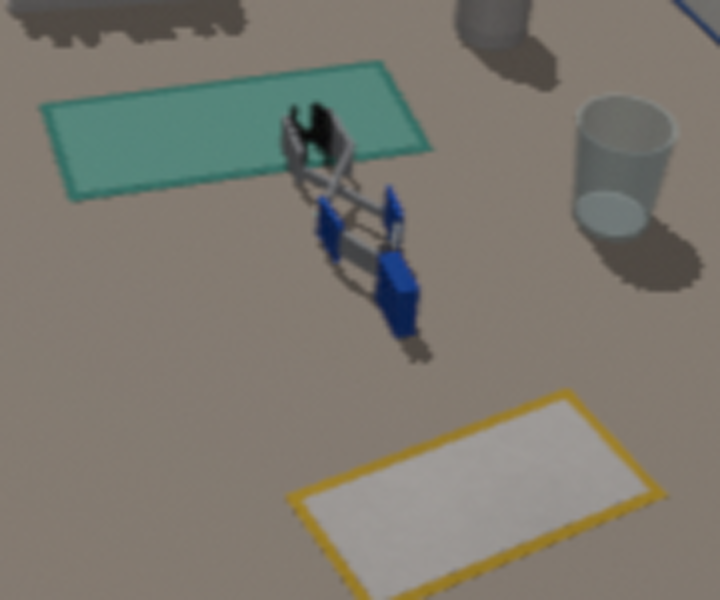

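Scene: the rack (A) is at crop c2 (200,250), parallel to the canopy mouth, with its post top at c2 (203,170), which is image (310.6,214). The place is in clear space and the beaker and reagent bottle lie further out. Next I'll measure the rack, canopy, tongs and jars.

Run:
```python
from h import *
cs=calibration("scene"); cd=calibration("side")
c1=lambda x,y:(150+(x-1.5)/4,120+(y-1.5)/4)
c2=lambda x,y:(270+(x-2)/5,180+(y-2)/5)
c3=lambda x,y:(190+(x-1.5)/4,140+(y-1.5)/4)
c4=lambda x,y:(230+(x-1.5)/4,230+(y-1.5)/4)
p=lambda n,v:print(n,np.round(v,4))
p("post top scene",[onplane(cs,c2(*q),.15) for q in ((178,177),(221,148),(230,161),(187,193))])
p("post top side L/R far",[onplane(cd,c3(*q),.15) for q in ((251,191),(294,190))])
p("base corner scene",[onplane(cs,c2(*q),0) for q in ((122,369),(320,218))])
p("base side near",[onplane(cd,c3(*q),0) for q in ((172,370),(382,355))])
p("front rail scene z.095",[onplane(cs,c2(*q),.095) for q in ((130,415),(447,153))])
p("front rail side",[onplane(cd,c3(*q),.095) for q in ((62,215),(402,182))])
p("legs foot scene",[onplane(cs,c2(*q),0) for q in ((150,487),(440,242),(275,600))])
p("legs foot side",[onplane(cd,c3(*q),0) for q in ((78,310),(393,263))])
p("housing top scene z.126",[onplane(cs,c2(*q),.126) for q in ((240,503),(288,550),(608,268),(563,224))])
p("jar cap ctr z.062",[onplane(cs,c2(*q),.062) for q in ((245,405),(334,347),(401,278))])
p("handle scene z.043",[onplane(cs,c1(*q),.043) for q in ((240,174),(251,169),(272,193),(262,199))])
p("handle side z.043",[onplane(cd,c4(*q),.043) for q in ((380,258),(402,254),(416,289),(390,296))])
p("pads scene z.042",[onplane(cs,c1(*q),.042) for q in ((306,207),(330,232),(268,234),(290,266))])
p("jaw scene z.036",[onplane(cs,c1(*q),.038) for q in ((362,277),(395,310),(334,303),(372,335))])
p("beaker foot",onplane(cs,c1(134,358),0)); p("reagent cap",onplane(cs,c1(267,470),.13)); p("flask top",onplane(cs,(414,285),.11))
```

```text
post top scene [[0.5298 0.174  0.15  ]
 [0.4934 0.1795 0.15  ]
 [0.4968 0.1906 0.15  ]
 [0.5347 0.1866 0.15  ]]
post top side L/R far [[0.494  0.1822 0.15  ]
 [0.5276 0.1733 0.15  ]]
base corner scene [[ 0.603   0.1952  0.    ]
 [ 0.4149  0.2157 -0.    ]]
base side near [[ 0.4211  0.1691 -0.    ]
 [ 0.5949  0.1361  0.    ]]
front rail scene z.095 [[0.6583 0.2524 0.095 ]
 [0.3614 0.2747 0.095 ]]
front rail side [[0.3605 0.286  0.095 ]
 [0.6554 0.2528 0.095 ]]
legs foot scene [[0.6546 0.27   0.    ]
 [0.37   0.2912 0.    ]
 [0.6563 0.3849 0.    ]]
legs foot side [[0.3692 0.2837 0.    ]
 [0.6591 0.2736 0.    ]]
housing top scene z.126 [[0.6656 0.3523 0.126 ]
 [0.6683 0.3944 0.126 ]
 [0.3741 0.4163 0.126 ]
 [0.3682 0.3744 0.126 ]]
jar cap ctr z.062 [[0.5883 0.2926 0.062 ]
 [0.5146 0.3073 0.062 ]
 [0.4427 0.306  0.062 ]]
handle scene z.043 [[ 0.5637 -0.2846  0.043 ]
 [ 0.5525 -0.2814  0.043 ]
 [ 0.5576 -0.2459  0.043 ]
 [ 0.5688 -0.2475  0.043 ]]
handle side z.043 [[ 0.5556 -0.2505  0.043 ]
 [ 0.5712 -0.2515  0.043 ]
 [ 0.565  -0.2854  0.043 ]
 [ 0.546  -0.2861  0.043 ]]
pads scene z.042 [[ 0.5459 -0.2112  0.042 ]
 [ 0.5498 -0.1738  0.042 ]
 [ 0.5915 -0.214   0.042 ]
 [ 0.6016 -0.1724  0.042 ]]
jaw scene z.036 [[ 0.5623 -0.1176  0.038 ]
 [ 0.5663 -0.0694  0.038 ]
 [ 0.5997 -0.1153  0.038 ]
 [ 0.5995 -0.065   0.038 ]]
beaker foot [ 0.7547 -0.2249  0.    ]
reagent cap [0.7833 0.0139 0.13  ]
flask top [0.4631 0.5768 0.11  ]
```

Measured: rack at about (0.513, 0.182) with yaw about -8°, place at (0.543, -0.423) with yaw 6.6°. I'll move to a hover above the rack and look with the wrist camera.

Request:
{"api": "carry_out", "payload": {"steps": [{"xyz": [26.4,-36.4,3],"rot": [0,0,16]},{"xyz": [26.4,-36.4,3],"rot": [0,0,16]},{"xyz": [26.4,-36.4,3],"rot": [0,0,16]},{"xyz": [26.4,-36.4,3],"rot": [0,0,16]},{"xyz": [26.4,-36.4,3],"rot": [0,0,16]},{"xyz": [26.4,-36.4,3],"rot": [0,0,16]},{"xyz": [26.4,-36.4,3],"rot": [0,0,16]},{"xyz": [26.4,-36.4,3],"rot": [0,0,16]},{"xyz": [26.4,-36.4,3],"rot": [0,0,16]},{"xyz": [26.4,-36.4,3],"rot": [0,0,16]}], "grip": 1}}

```text
t: 1.15
tool_pos: [0.5155, 0.1771, 0.2657]
orientation: [2.385, 2.042, -0.001]
force: [-0.5, 0.1, -0.1]
opening: 0.093
```

Request:
{"api": "carry_out", "payload": {"steps": [{"xyz": [0,0,0],"rot": [0,0,0]},{"xyz": [0,0,0],"rot": [0,0,0]}]}}

```text
t: 1.35
tool_pos: [0.5122, 0.1827, 0.2652]
orientation: [-2.379, -2.05, 0.001]
force: [-0.5, 0.1, -0.6]
opening: 0.0932
```

Run:
```python
from h import *
s=read_state(); print(s["t"],s["tool_pos"],R.from_rotvec(s["orientation"]).as_matrix()[:,0],s["q"])
print("nose", globals().get("nose_length"), [k for k in globals() if not k.startswith('_')][:60])
c,im=shot("wrist","w1"); print(c)
```

```text
1.35 [0.51222878 0.18271627 0.26522497] [1.47650215e-01 9.89039629e-01 1.63654668e-04] [ 2.47989372e-01 -3.17136861e-02  1.60202688e+00  5.47388283e-04
  1.57216397e+00 -1.17461451e+00]
nose 0.017 ['np', 'cv2', 'R', 'read_camera', 'calibration', 'close_job', 'read_state', 'IKError', 'nose_length', 'K', 'ray', 'onplane', 'proj', 'tri', 'shot', 'crop', 's']
{'fov_y': 66.40561154573363, 'cx': 280.0214292065332, 'cy': 212.66309969384938, 'xyz': array([0.4301072 , 0.19467656, 0.41403277]), 'attitude': array([2.19405156, 1.89218369, 0.28850138])}
```

View pics/w1.png

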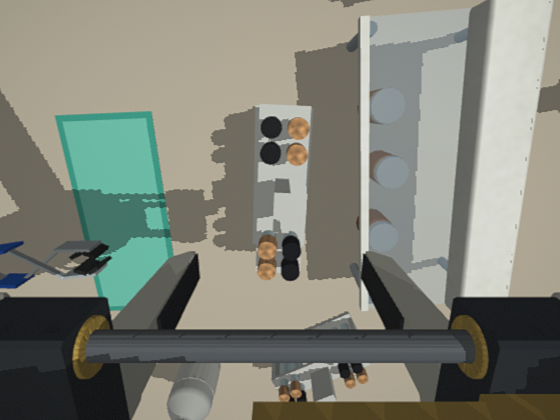

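Run:
```python
from h import *
c=np.load("pics/w1.npy",allow_pickle=True)[0]
A=[(270,127),(270,153),(267,247),(266,270)]; B=[(298,128),(297,153),(291,247),(289,269)]
a=np.array([onplane(c,p,.126)[:2] for p in A]); b=np.array([onplane(c,p,.126)[:2] for p in B]); print(a.round(4),b.round(4))
m=(a.mean(0)+b.mean(0))/2; print("centre",m)
for r in (a,b):
    d=r[-1]-r[0]; print(np.degrees(np.arctan2(d[1],d[0])))
d=b.mean(0)-a.mean(0); print("y dir",np.degrees(np.arctan2(d[1],d[0])))
# jars cap top centres & canopy rail
for q in ((388,105),(389,170),(381,231)): print("jar",onplane(c,q,.062).round(4))
for q in ((360,18),(360,308),(369,308),(369,18)): print("rail",onplane(c,q,.095).round(4))
hsv=cv2.cvtColor(cv2.imread("pics/w1.png"),cv2.COLOR_BGR2HSV)
for q in ((57,117),(152,112),(172,240)): print("mat",onplane(c,q,0).round(4))
```

```text
[[0.4409 0.184 ]
 [0.463  0.1805]
 [0.5521 0.1635]
 [0.5765 0.1586]] [[0.4454 0.208 ]
 [0.4666 0.2043]
 [0.5555 0.1866]
 [0.5787 0.1814]]
centre [0.5098345  0.18336381]
-10.647951709647092
-11.273417271519344
y dir 81.71576454915274
jar [0.4395 0.3065 0.062 ]
jar [0.508  0.3044 0.062 ]
jar [0.5787 0.2918 0.062 ]
rail [0.3626 0.2752 0.095 ]
rail [0.6559 0.2537 0.095 ]
rail [0.6574 0.2639 0.095 ]
rail [0.3637 0.283  0.095 ]
mat [ 0.3951 -0.0794  0.    ]
mat [0.4067 0.0384 0.    ]
mat [0.5757 0.021  0.    ]
```

The wrist view shows the rack with its caps in two rows of four at about (266–298, 127–270), giving centre (0.510, 0.183) and yaw about -10°. I'll descend onto the post and grip.

Request:
{"api": "carry_out", "payload": {"steps": [{"xyz": [-0.1,0,-4],"rot": [0,0,-1.5]},{"xyz": [-0.1,0,-8],"rot": [0,0,-1.5]},{"xyz": [-0.1,0,-11],"rot": [0,0,-1.5]},{"xyz": [-0.1,0,-13],"rot": [0,0,-1.5]},{"xyz": [-0.1,0,-13.6],"rot": [0,0,-1.5]},{"xyz": [-0.1,0,-13.6],"rot": [0,0,-1.5]},{"xyz": [-0.1,0,-13.6],"rot": [0,0,-1.5]}]}}

```text
t: 2.1
tool_pos: [0.5124, 0.1828, 0.1311]
orientation: [2.405, 2.02, 0.003]
force: [0.3, 0.2, -0.6]
opening: 0.0931
```

Request:
{"api": "carry_out", "payload": {"steps": [{"xyz": [0,0,0],"rot": [0,0,0]},{"xyz": [0,0,0],"rot": [0,0,0]},{"xyz": [0,0,0],"rot": [0,0,0]},{"xyz": [0,0,0],"rot": [0,0,0]},{"xyz": [0,0,0],"rot": [0,0,0]},{"xyz": [0,0,0],"rot": [0,0,0]},{"xyz": [0,0,0],"rot": [0,0,0]},{"xyz": [0,0,0],"rot": [0,0,0]}], "grip": 0, "force": 40}}

```text
t: 2.9
tool_pos: [0.5119, 0.1819, 0.1296]
orientation: [-2.407, -2.019, 0.0]
force: [-0.2, -0.4, -0.0]
opening: 0.0338
```

Request:
{"api": "carry_out", "payload": {"steps": [{"xyz": [0,0,1],"rot": [0,0,0]},{"xyz": [0,0,3],"rot": [0,0,0]},{"xyz": [0,0,6],"rot": [0,0,0]},{"xyz": [0,0,10],"rot": [0,0,0]},{"xyz": [0,0,11],"rot": [0,0,0]},{"xyz": [0,0,11],"rot": [0,0,0]}]}}

```text
t: 3.5
tool_pos: [0.5134, 0.1823, 0.2429]
orientation: [2.405, 2.018, 0.008]
force: [0.8, -0.1, -0.7]
opening: 0.0004
```

Run:
```python
from h import *
s=read_state(); print(s["t"],s["tool_pos"],s["opening"],s["force"])
c,im=shot("side","s1")
```

```text
3.5 [0.51341191 0.18233545 0.24288545] 0.00041584537455434053 [ 0.83384068 -0.10701081 -0.66345631]
```

View pics/s1.png

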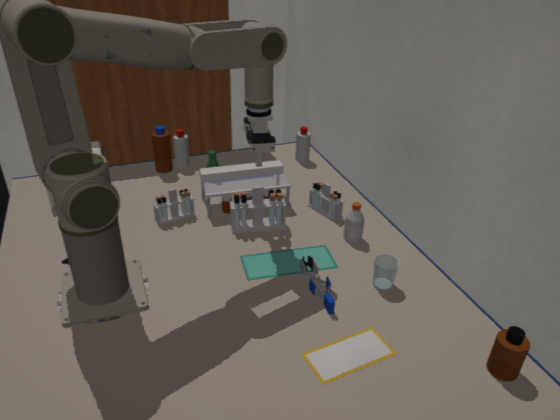

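The fingers close at only about 75 mm/s, so they had not closed when I lifted. The rack stands untouched at (258,210). I'll reopen part way, go down again and wait longer.

Request:
{"api": "carry_out", "payload": {"steps": [{"xyz": [0,0,0],"rot": [0,0,0]},{"xyz": [0,0,0],"rot": [0,0,0]},{"xyz": [0,0,0],"rot": [0,0,0]},{"xyz": [0,0,0],"rot": [0,0,0]},{"xyz": [0,0,0],"rot": [0,0,0]},{"xyz": [0,0,0],"rot": [0,0,0]},{"xyz": [0,0,0],"rot": [0,0,0]}], "grip": 0.6}}

```text
t: 4.25
tool_pos: [0.5119, 0.1819, 0.2396]
orientation: [2.407, 2.019, -0.0]
force: [0.7, 0.7, -0.3]
opening: 0.0521
```

Request:
{"api": "carry_out", "payload": {"steps": [{"xyz": [0,0,-4],"rot": [0,0,0]},{"xyz": [0,0,-7],"rot": [0,0,0]},{"xyz": [0,0,-10],"rot": [0,0,0]},{"xyz": [0,0,-11],"rot": [0,0,0]},{"xyz": [0,0,-11],"rot": [0,0,0]},{"xyz": [0,0,-11],"rot": [0,0,0]}]}}

```text
t: 4.85
tool_pos: [0.5127, 0.1822, 0.1311]
orientation: [2.406, 2.019, 0.002]
force: [-0.1, 0.7, 0.5]
opening: 0.0561
```

Request:
{"api": "carry_out", "payload": {"steps": [{"xyz": [0,0,0],"rot": [0,0,0]},{"xyz": [0,0,0],"rot": [0,0,0]},{"xyz": [0,0,0],"rot": [0,0,0]},{"xyz": [0,0,0],"rot": [0,0,0]},{"xyz": [0,0,0],"rot": [0,0,0]},{"xyz": [0,0,0],"rot": [0,0,0]},{"xyz": [0,0,0],"rot": [0,0,0]},{"xyz": [0,0,0],"rot": [0,0,0]},{"xyz": [0,0,0],"rot": [0,0,0]},{"xyz": [0,0,0],"rot": [0,0,0]}], "grip": 0, "force": 40}}

```text
t: 5.85
tool_pos: [0.5118, 0.182, 0.1295]
orientation: [-2.407, -2.019, 0.0]
force: [0.5, 0.7, -1.8]
opening: 0.0141
```

Opening 14 mm means the post is gripped. Now I'll lift.

Request:
{"api": "carry_out", "payload": {"steps": [{"xyz": [0,0,1],"rot": [0,0,0]},{"xyz": [0,0,3],"rot": [0,0,0]},{"xyz": [0,0,6],"rot": [0,0,0]},{"xyz": [0,0,9],"rot": [0,0,0]},{"xyz": [0,0,11],"rot": [0,0,0]},{"xyz": [0,0,11],"rot": [0,0,0]}]}}

```text
t: 6.45
tool_pos: [0.5138, 0.1823, 0.244]
orientation: [2.405, 2.017, 0.009]
force: [0.6, -0.8, -2.7]
opening: 0.0137
```

Run:
```python
from h import *
s=read_state(); print(s["t"],s["tool_pos"],s["opening"],s["force"])
c,im=shot("side","s2"); c,im2=shot("scene","sc2"); cv2.imwrite("pics/both2.png",np.hstack([im[100:400,150:430],im2[100:400,150:430]]))
```

```text
6.45 [0.51377306 0.18229572 0.24396885] 0.013735014406421052 [ 0.56116169 -0.81234283 -2.69735719]
```

View pics/both2.png

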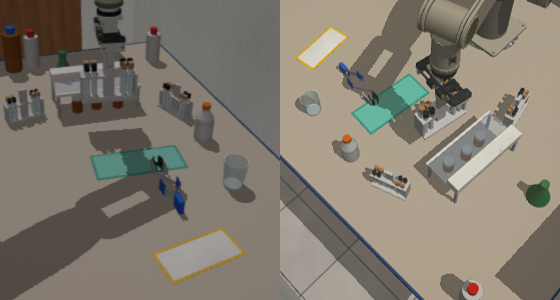

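Both views show the rack hanging level in the gripper. I'll carry it to the place.

Request:
{"api": "carry_out", "payload": {"steps": [{"xyz": [0.5,-3,0],"rot": [0,0,0]},{"xyz": [1,-7,0],"rot": [0,0,2]},{"xyz": [1,-11.5,0],"rot": [0,0,4]},{"xyz": [1,-16,0],"rot": [0,0,6]},{"xyz": [1.5,-20.5,0],"rot": [0,0,8]},{"xyz": [1.5,-25,0],"rot": [0,0,10]},{"xyz": [2,-29.5,0],"rot": [0,0,12]},{"xyz": [2,-34,0],"rot": [0,0,14]},{"xyz": [2,-38.5,0],"rot": [0,0,15]},{"xyz": [2.5,-43,0],"rot": [0,0,16.5]}]}}

```text
t: 7.55
tool_pos: [0.5353, -0.2494, 0.237]
orientation: [-2.089, -2.341, 0.001]
force: [1.3, 1.0, -2.8]
opening: 0.0139
```

Request:
{"api": "carry_out", "payload": {"steps": [{"xyz": [0.2,-4.5,0],"rot": [0,0,0]},{"xyz": [0.4,-9,0],"rot": [0,0,0]},{"xyz": [0.6,-13,0],"rot": [0,0,0]},{"xyz": [0.6,-16,0],"rot": [0,0,0]},{"xyz": [0.6,-17.5,0],"rot": [0,0,0]},{"xyz": [0.6,-17.5,0],"rot": [0,0,0]},{"xyz": [0.6,-17.5,0],"rot": [0,0,0]}]}}

```text
t: 8.25
tool_pos: [0.5422, -0.4223, 0.2372]
orientation: [-2.09, -2.34, -0.001]
force: [1.0, 0.1, -2.8]
opening: 0.0136
```

Run:
```python
from h import *
s=read_state(); print(s["t"],s["tool_pos"],s["opening"],s["force"],s["q"],R.from_rotvec(s["orientation"]).as_matrix())
c,im=shot("side","s3"); c,im2=shot("scene","sc3"); cv2.imwrite("pics/both3.png",np.hstack([im[200:420,180:560],im2[50:270,130:510]]))
```

```text
8.25 [ 0.54215715 -0.42233332  0.23715581] 0.013583050172529056 [ 1.02472118  0.14239428 -2.78263323] [-7.36549814e-01  3.70437021e-01  1.20569784e+00  3.49434987e-04
  1.56924319e+00 -2.42001675e+00] [[-0.11242723  0.99365664 -0.00256945]
 [ 0.99365521  0.11243431  0.00280164]
 [ 0.00307276 -0.00223817 -0.99999277]]
```

View pics/both3.png

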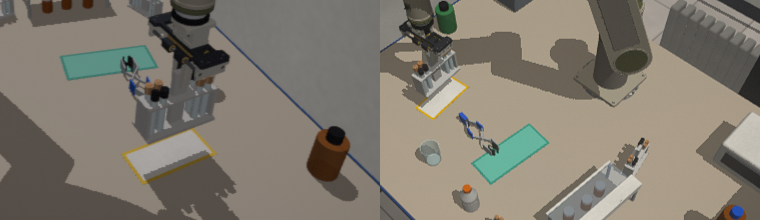

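Above its place. Lowering.

Request:
{"api": "carry_out", "payload": {"steps": [{"xyz": [0,0,-3],"rot": [0,0,0]},{"xyz": [0,0,-6],"rot": [0,0,0]},{"xyz": [0,0,-8],"rot": [0,0,0]},{"xyz": [0,0,-9.5],"rot": [0,0,0]},{"xyz": [0,0,-10.2],"rot": [0,0,0]},{"xyz": [0,0,-10.6],"rot": [0,0,0]},{"xyz": [0,0,-10.8],"rot": [0,0,0]},{"xyz": [0,0,-10.8],"rot": [0,0,0]},{"xyz": [0,0,-10.8],"rot": [0,0,0]}]}}

```text
t: 9.25
tool_pos: [0.5434, -0.4235, 0.1328]
orientation: [2.091, 2.342, -0.0]
force: [-0.2, 0.3, -3.2]
opening: 0.0137
```

Request:
{"api": "carry_out", "payload": {"steps": [{"xyz": [0,0,-0.1],"rot": [0,0,0]},{"xyz": [0,0,-0.2],"rot": [0,0,0]},{"xyz": [0,0,-0.3],"rot": [0,0,0]},{"xyz": [0,0,-0.3],"rot": [0,0,0]}]}}

```text
t: 9.65
tool_pos: [0.5432, -0.4233, 0.1295]
orientation: [2.091, 2.343, -0.0]
force: [-1.0, 1.3, 2.3]
opening: 0.0139
```

In contact (force changed to +2.3 N). Releasing and rising.

Request:
{"api": "carry_out", "payload": {"steps": [{"xyz": [0,0,0],"rot": [0,0,0]},{"xyz": [0,0,0],"rot": [0,0,0]},{"xyz": [0,0,0],"rot": [0,0,0]},{"xyz": [0,0,0],"rot": [0,0,0]},{"xyz": [0,0,0],"rot": [0,0,0]},{"xyz": [0,0,0],"rot": [0,0,0]},{"xyz": [0,0,3],"rot": [0,0,0]},{"xyz": [0,0,7],"rot": [0,0,0]},{"xyz": [0,0,11],"rot": [0,0,0]},{"xyz": [0,0,14],"rot": [0,0,0]}], "grip": 1}}

```text
t: 10.65
tool_pos: [0.5433, -0.4234, 0.2719]
orientation: [2.09, 2.341, -0.0]
force: [-0.3, -0.7, 0.3]
opening: 0.0891
```

Run:
```python
from h import *
s=read_state(); print(s["t"],s["tool_pos"],s["opening"],s["q"])
c,im=shot("side","s4"); c,im2=shot("scene","sc4"); c,w=shot("wrist","w4")
cv2.imwrite("pics/both4.png",np.hstack([im[200:420,180:560],im2[50:270,130:510]]))
```

```text
10.65 [ 0.54331162 -0.42339231  0.27194597] 0.08914811286707637 [-7.36368016e-01  3.59697162e-01  1.15626500e+00 -2.19790662e-05
  1.62276411e+00 -2.42043928e+00]
```

View pics/both4.png

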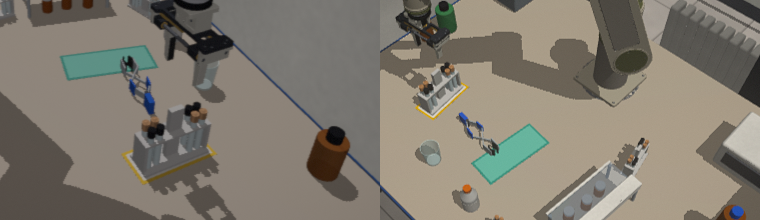

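View pics/w4.png

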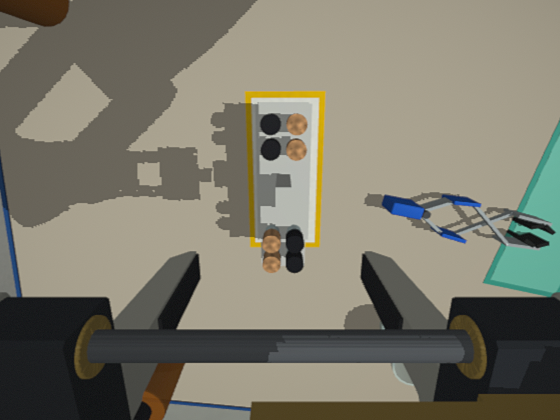

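The rack stands inside its yellow border (w4: border 247–325 × 92–248). The tongs show at (385–550, 195–245) in w4. Next I'll turn by -103° and hover over the tongs' pads.

Request:
{"api": "carry_out", "payload": {"steps": [{"xyz": [1,3,1],"rot": [0,0,-8.5]},{"xyz": [2,7,1],"rot": [0,0,-17]},{"xyz": [2.5,11,1],"rot": [0,0,-25.5]},{"xyz": [2.9,15,1],"rot": [0,0,-34]},{"xyz": [2.9,18,1],"rot": [0,0,-42.5]},{"xyz": [2.9,21,1],"rot": [0,0,-51]},{"xyz": [2.9,22,1],"rot": [0,0,-59.5]},{"xyz": [2.9,22,1],"rot": [0,0,-68]},{"xyz": [2.9,22,1],"rot": [0,0,-76.5]},{"xyz": [2.9,22,1],"rot": [0,0,-85]}]}}

```text
t: 11.8
tool_pos: [0.5713, -0.2024, 0.2766]
orientation: [-3.125, -0.306, 0.004]
force: [-0.2, -1.3, 0.2]
opening: 0.0931
```

Request:
{"api": "carry_out", "payload": {"steps": [{"xyz": [0,0,0],"rot": [0,0,-8]},{"xyz": [0,0,0],"rot": [0,0,-16]},{"xyz": [0,0,0],"rot": [0,0,-18]},{"xyz": [0,0,0],"rot": [0,0,-18]}]}}

```text
t: 12.2
tool_pos: [0.5713, -0.2028, 0.2767]
orientation: [-3.136, 0.179, 0.004]
force: [0.5, 0.1, 0.3]
opening: 0.0928
```

Run:
```python
from h import *
s=read_state(); print(s["t"],s["tool_pos"],s["opening"],s["q"],R.from_rotvec(s["orientation"]).as_matrix()[:,0])
c,w=shot("wrist","w5"); print(c["xyz"],R.from_rotvec(c["attitude"]).as_matrix()[:,2], proj(c,s["tool_pos"]))
```

```text
12.2 [ 0.57127047 -0.20277081  0.27673986] 0.09279964667634968 [-4.25625099e-01  1.36228093e-01  1.40747320e+00 -2.16096908e-05
  1.60057650e+00 -3.11613547e-01] [ 0.99350451 -0.11376393 -0.00256244]
[ 0.58184405 -0.11999232  0.42549724] [-0.0359848  -0.29735874 -0.95408746] [278.46930513 280.05173189]
```

View pics/w5.png

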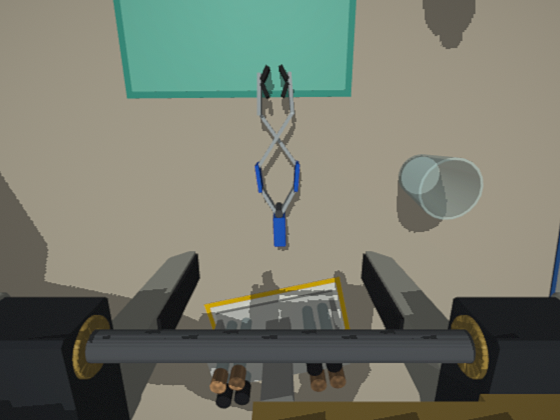

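The tongs are seen clean from above: handle (279,228), pads (259,178) and (297,177), jaws (265,80) and (284,80).

```bash
cat > tongs.py <<'E'
from h import *
def tongs(c,im,show=True):
    hsv=cv2.cvtColor(im,cv2.COLOR_BGR2HSV)
    m=cv2.inRange(hsv,(108,130,50),(125,255,255))
    n,l,st,ce=cv2.connectedComponentsWithStats(m)
    B=[(st[i,4],ce[i],st[i]) for i in range(1,n) if st[i,4]>60]
    out=[]
    for a,ctr,s in sorted(B,key=lambda b:-b[0]):
        k=np.argwhere(l==[i for i in range(1,n) if np.allclose(ce[i],ctr)][0])[:,::-1]
        w=np.array([onplane(c,p,.036)[:2] for p in k],np.float32)
        r=cv2.minAreaRect(w)
        out.append((int(a),ctr.round(1),np.round(r[0],4),np.round(r[1],4),round(r[2],1)))
        if show: print("blue",out[-1])
    return out
E
python3 - <<'E'
from tongs import *
c=np.load("pics/w5.npy",allow_pickle=True)[0]; im=cv2.imread("pics/w5.png")
tongs(c,im); crop(im,230,50,100,210,"c5",3)
for q in ((273,213.5),(286,213.5),(274,245),(286,245)): print(onplane(c,q,.042).round(4))
E
```

```text
blue (344, array([279.1, 231. ]), array([ 0.5633, -0.2649]), array([0.0445, 0.0148]), 85.4)
blue (128, array([258.7, 177.7]), array([ 0.5463, -0.1936]), array([0.006 , 0.0362]), 0.3)
blue (121, array([296.2, 176.7]), array([ 0.5922, -0.1976]), array([0.0361, 0.0052]), 80.9)
[ 0.5585 -0.2396  0.042 ]
[ 0.5747 -0.2415  0.042 ]
[ 0.5547 -0.2822  0.042 ]
[ 0.5701 -0.2839  0.042 ]
```

View pics/c5.png

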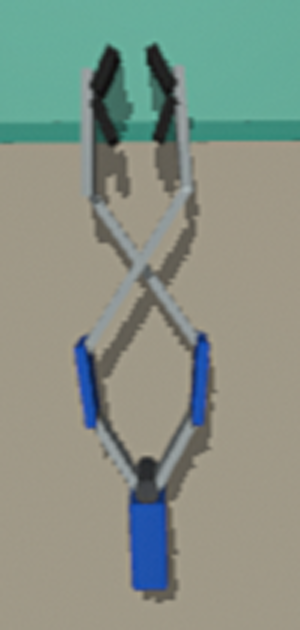

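Tongs: squeeze point about (0.570, -0.194), axis about 85°. Descending around the pads.

Request:
{"api": "carry_out", "payload": {"steps": [{"xyz": [-0.1,0.9,-4.5],"rot": [0,0,1.5]},{"xyz": [-0.1,0.9,-9],"rot": [0,0,1.5]},{"xyz": [-0.1,0.9,-13.5],"rot": [0,0,1.5]},{"xyz": [-0.1,0.9,-18],"rot": [0,0,1.5]},{"xyz": [-0.1,0.9,-21],"rot": [0,0,1.5]},{"xyz": [-0.1,0.9,-23],"rot": [0,0,1.5]},{"xyz": [-0.1,0.9,-24.5],"rot": [0,0,1.5]},{"xyz": [-0.1,0.9,-25.2],"rot": [0,0,1.5]},{"xyz": [-0.1,0.9,-25.2],"rot": [0,0,1.5]},{"xyz": [-0.1,0.9,-25.2],"rot": [0,0,1.5]}]}}

```text
t: 13.25
tool_pos: [0.5717, -0.1944, 0.0278]
orientation: [3.138, -0.137, 0.002]
force: [-0.2, -0.7, -0.3]
opening: 0.0932
```

Run:
```python
from tongs import *
s=read_state(); print(s["t"],s["tool_pos"],s["opening"],R.from_rotvec(s["orientation"]).as_matrix()[:,0])
c,w=shot("wrist","w6")
cs,im=shot("scene","sc6")
print(proj(c,s["tool_pos"])); crop(im,190,140,130,110,"c6",5)
print("rackB",onplane(cs,(260,290),0),"rackC",onplane(cs,(387,215),0))
```

```text
13.25 [ 0.57173243 -0.19441811  0.027801  ] 0.09321937805177208 [ 0.9961962  -0.08712393  0.00159458]
[278.46536448 279.9886864 ]
rackB [7.80999637e-01 2.06183202e-01 2.22044605e-16] rackC [0.25313712 0.33435508 0.        ]
```

View pics/w6.png

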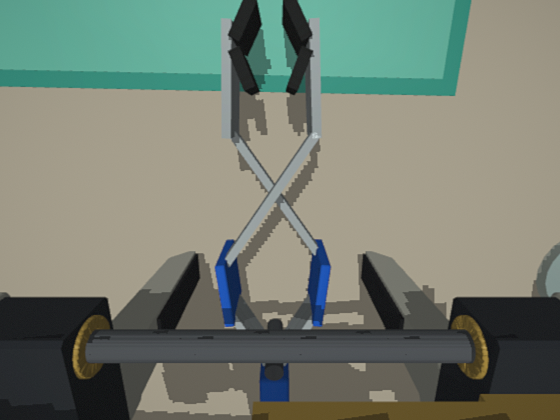

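View pics/c6.png

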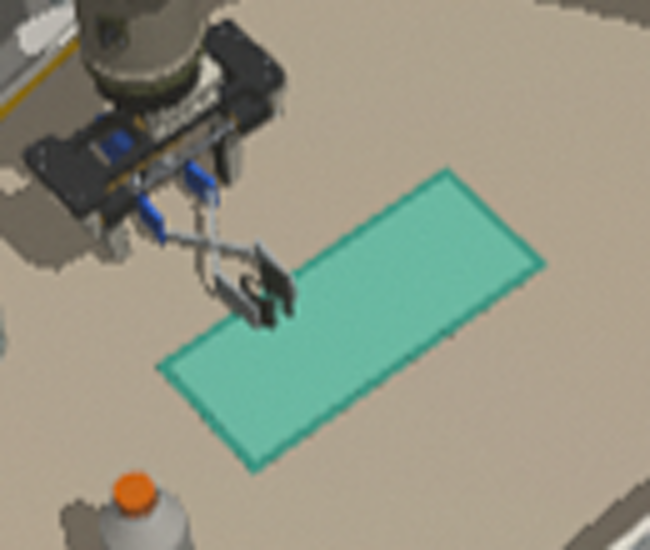

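The pads straddle TCP (278,280) evenly, at columns 227 and 320. I'll go 3 mm lower and squeeze.

Request:
{"api": "carry_out", "payload": {"steps": [{"xyz": [-0.15,0,-0.3],"rot": [0,0,0]},{"xyz": [-0.15,0,-0.3],"rot": [0,0,0]},{"xyz": [-0.15,0,-0.3],"rot": [0,0,0]},{"xyz": [-0.15,0,-0.3],"rot": [0,0,0]},{"xyz": [-0.15,0,-0.3],"rot": [0,0,0]},{"xyz": [-0.15,0,-0.3],"rot": [0,0,0]},{"xyz": [-0.15,0,-0.3],"rot": [0,0,0]},{"xyz": [-0.15,0,-0.3],"rot": [0,0,0]},{"xyz": [-0.15,0,-0.3],"rot": [0,0,0]},{"xyz": [-0.15,0,-0.3],"rot": [0,0,0]}], "grip": 0, "force": 30}}

```text
t: 14.35
tool_pos: [0.5695, -0.194, 0.0237]
orientation: [-3.139, 0.137, -0.0]
force: [0.6, 1.4, -0.0]
opening: 0.0384
```

Request:
{"api": "carry_out", "payload": {"steps": [{"xyz": [0,0,0.5],"rot": [0,0,0]},{"xyz": [0,0,1],"rot": [0,0,0]},{"xyz": [0,0,1.5],"rot": [0,0,0]},{"xyz": [0,0,1.5],"rot": [0,0,0]},{"xyz": [0,0,1.5],"rot": [0,0,0]}]}}

```text
t: 14.85
tool_pos: [0.5696, -0.1942, 0.039]
orientation: [3.138, -0.137, 0.001]
force: [-0.7, 0.4, -1.8]
opening: 0.0384
```

Run:
```python
from tongs import *
s=read_state(); print(s["t"],s["tool_pos"],s["opening"],s["force"],R.from_rotvec(s["orientation"]).as_matrix()[:,0])
c,w=shot("wrist","w7")
cs,im=shot("side","s7"); crop(im,230,180,180,150,"c7",4)
```

```text
14.85 [ 0.56962046 -0.19418542  0.03899516] 0.038356474700842406 [-0.653742    0.36352938 -1.78101112] [ 9.96175891e-01 -8.73685116e-02  5.81448668e-04]
```

View pics/w7.png

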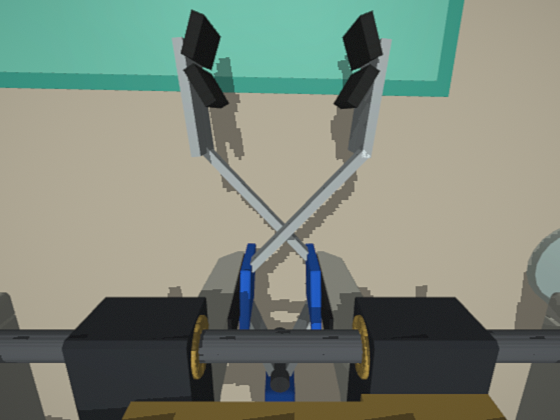

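View pics/c7.png

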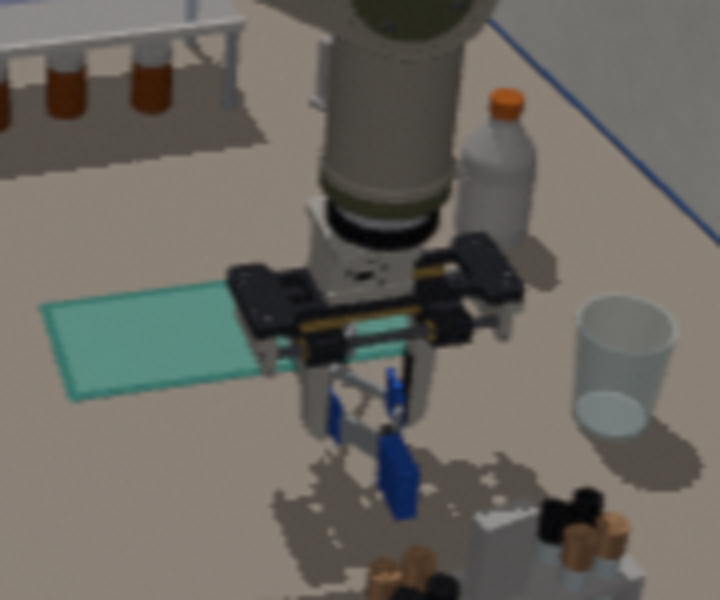

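The tongs are held open (38.4 mm on the stop) and lifted 15 mm. In w7 the jaws are at (205,60) and (365,60), symmetric about the tool axis. I'll carry them to just outside the mouth and line up with the +x jar.

Request:
{"api": "carry_out", "payload": {"steps": [{"xyz": [0,1.5,0],"rot": [0,0,0]},{"xyz": [0,4.5,0],"rot": [0,0,0]},{"xyz": [0,8,0],"rot": [0,0,0]},{"xyz": [0,12,0],"rot": [0,0,0]},{"xyz": [0,16,0],"rot": [0,0,0]},{"xyz": [0,20,0],"rot": [0,0,0]},{"xyz": [0,24,0],"rot": [0,0,0]},{"xyz": [0,27,0],"rot": [0,0,0]},{"xyz": [0,29,0],"rot": [0,0,0]},{"xyz": [-0.2,29.5,0],"rot": [0,0,0]}]}}

```text
t: 15.95
tool_pos: [0.5668, 0.1039, 0.0385]
orientation: [-3.138, 0.133, 0.0]
force: [0.6, -1.4, 0.7]
opening: 0.0394
```

Request:
{"api": "carry_out", "payload": {"steps": [{"xyz": [0,0,0],"rot": [0,0,0]},{"xyz": [0,0,0],"rot": [0,0,0]}]}}

```text
t: 16.15
tool_pos: [0.5672, 0.1005, 0.0386]
orientation: [3.138, -0.137, -0.0]
force: [-0.9, 0.1, 0.1]
opening: 0.039
```

Run:
```python
from tongs import *
s=read_state(); print(s["t"],s["tool_pos"],s["opening"],s["force"],R.from_rotvec(s["orientation"]).as_matrix()[:,0])
c,w=shot("wrist","w8")
cs,im=shot("scene","sc8"); crop(im,270,180,140,120,"c8",5)
```

```text
16.15 [0.56719882 0.10050776 0.03861839] 0.039033948831150925 [-0.86996088  0.0672497   0.09116902] [ 9.96168882e-01 -8.74501408e-02 -1.79506384e-04]
```

View pics/w8.png

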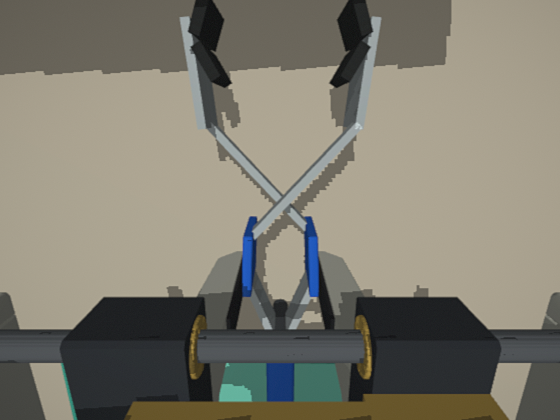

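View pics/c8.png

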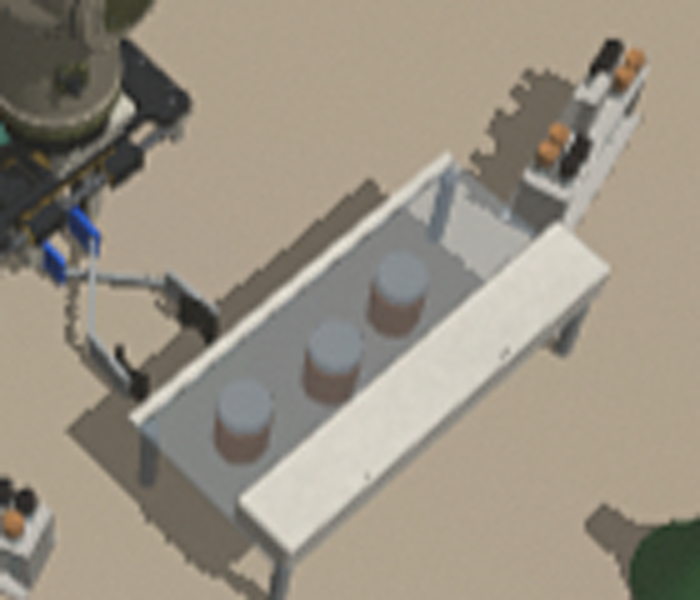

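The tongs have slipped down in the grip and now rest on the bench: vertical force is about 0 and the pads in w8 have moved to rows 217–297. The grip probably slackened for a moment. I'll re-seat the grip, and meanwhile refine the jar positions from the cap tops.

Run:
```python
from tongs import *
c=np.load("pics/w8.npy",allow_pickle=True)[0]; im=cv2.imread("pics/w8.png")
for q in ((250,218),(311,218),(250,295),(313,295)): print("pad z.042",onplane(c,q,.042).round(4))
for q in ((200,48),(362,47)): print("V notch z.036",onplane(c,q,.036).round(4))
w=cv2.imread("pics/w1.png"); crop(w,330,70,120,200,"c9",3)
```

```text
pad z.042 [0.5568 0.1367 0.042 ]
pad z.042 [0.5858 0.1341 0.042 ]
pad z.042 [0.552 0.095 0.042]
pad z.042 [0.5844 0.0922 0.042 ]
V notch z.036 [0.5436 0.2123 0.036 ]
V notch z.036 [0.6123 0.2067 0.036 ]
```

View pics/c9.png

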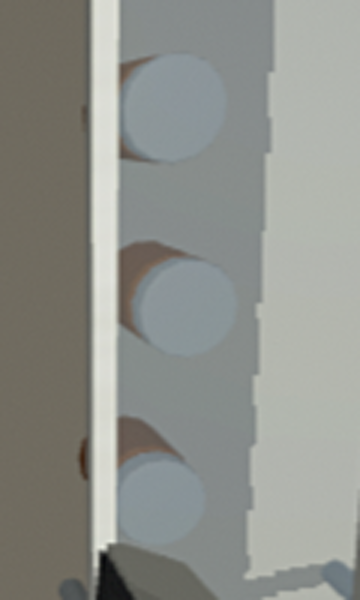

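Request:
{"api": "carry_out", "payload": {"steps": [{"xyz": [0,0,0],"rot": [0,0,0]},{"xyz": [0,0,0],"rot": [0,0,0]},{"xyz": [0,0,0],"rot": [0,0,0]},{"xyz": [0,0,0],"rot": [0,0,0]},{"xyz": [0,0,-0.5],"rot": [0,0,0]},{"xyz": [0,0,-1],"rot": [0,0,0]},{"xyz": [0,0,-1.4],"rot": [0,0,0]},{"xyz": [0,0,-1.4],"rot": [0,0,0]}], "grip": 0.75}}

```text
t: 17.05
tool_pos: [0.5665, 0.1009, 0.0234]
orientation: [3.138, -0.137, -0.003]
force: [-0.3, 0.0, 0.3]
opening: 0.0696
```

Run:
```python
from tongs import *
s=read_state(); print(s["t"],s["tool_pos"],s["opening"],s["force"])
c,w=shot("wrist","w9"); tongs(c,w)
```

```text
17.05 [0.56654599 0.10091392 0.02344885] 0.06959703072650016 [-0.33460592  0.01481678  0.25570017]
blue (1447, array([329.6, 270.5]), array([0.5914, 0.11  ]), array([0.0459, 0.0108]), 80.0)
blue (1313, array([234.5, 272.5]), array([0.5473, 0.1138]), array([0.0459, 0.0101]), 90.0)
blue (957, array([281.9, 383.8]), array([0.5635, 0.047 ]), array([0.025 , 0.0155]), 85.9)
```

View pics/w9.png

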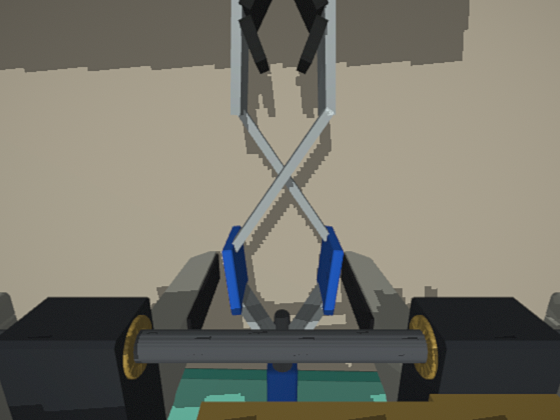

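Run:
```python
from h import *
c=np.load("pics/w1.npy",allow_pickle=True)[0]; cs=np.load("pics/sc8.npy",allow_pickle=True)[0]
c2=lambda x,y:(270+(x-2)/5,180+(y-2)/5)
W=[(387,105.3),(391.7,172),(382.7,235.7)]
S=[c2(402,277),c2(335,346),c2(245,403)]
for w,s in zip(W,S):
    X,e=tri([(c,w),(cs,s)])
    print(onplane(c,w,.062).round(4),onplane(cs,s,.062).round(4),X.round(4),np.round(e,1).tolist())
```

```text
[0.4397 0.3055 0.062 ] [0.4416 0.306  0.062 ] [0.4401 0.3058 0.0599] [[-0.3, 0.4], [0.1, -0.0]]
[0.5107 0.3072 0.062 ] [0.5135 0.3073 0.062 ] [0.5118 0.3073 0.0595] [[-0.6, 0.6], [0.3, 0.0]]
[0.5849 0.2934 0.062 ] [0.5872 0.2916 0.062 ] [0.5861 0.2925 0.0611] [[-0.9, 0.7], [0.4, 0.1]]
```

Request:
{"api": "carry_out", "payload": {"steps": [{"xyz": [0.15,0.5,0],"rot": [0,0,0]},{"xyz": [0.15,0.5,0],"rot": [0,0,0]}]}}

```text
t: 17.3
tool_pos: [0.5693, 0.1066, 0.025]
orientation: [-3.138, 0.137, -0.001]
force: [-0.7, -0.2, 0.8]
opening: 0.0696
```

Request:
{"api": "carry_out", "payload": {"steps": [{"xyz": [0,0,0],"rot": [0,0,0]},{"xyz": [0,0,0],"rot": [0,0,0]},{"xyz": [0,0,0],"rot": [0,0,0]},{"xyz": [0,0,0],"rot": [0,0,0]},{"xyz": [0,0,0],"rot": [0,0,0]},{"xyz": [0,0,0],"rot": [0,0,0]},{"xyz": [0,0,0],"rot": [0,0,0]},{"xyz": [0,0,0],"rot": [0,0,0]}], "grip": 0, "force": 45}}

```text
t: 18.1
tool_pos: [0.569, 0.106, 0.0248]
orientation: [-3.138, 0.137, -0.0]
force: [-0.7, 0.8, 1.2]
opening: 0.0384
```

Run:
```python
from tongs import *
s=read_state(); print(s["t"],s["tool_pos"],s["opening"],s["force"])
c,w=shot("wrist","w10"); tongs(c,w)
```

```text
18.1 [0.56898309 0.10600633 0.0247599 ] 0.03838571794028557 [-0.73514912  0.82515234  1.15512293]
blue (1058, array([313.7, 280.7]), array([0.5865, 0.1101]), array([0.0473, 0.0069]), 88.8)
blue (1010, array([246.2, 280.6]), array([0.5541, 0.1132]), array([0.0477, 0.007 ]), 81.2)
blue (674, array([279.2, 387.6]), array([0.5644, 0.0506]), array([0.0244, 0.0154]), 85.0)
```

View pics/w10.png

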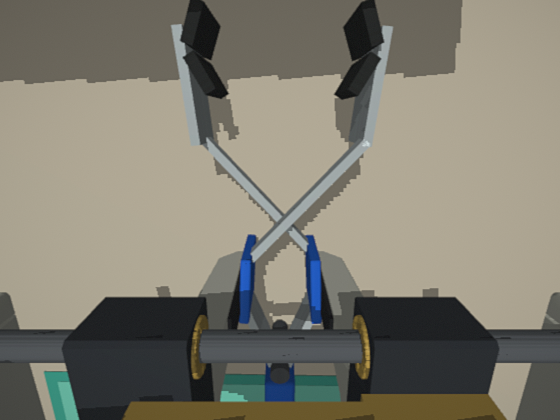

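Jar fits agree between cameras: A (0.4405, 0.306), B (0.5125, 0.307), C (0.586, 0.293). The grip is re-seated, with pads centred at row 281. I'll advance 5 cm along the tongs' axis to jar C and check.

Request:
{"api": "carry_out", "payload": {"steps": [{"xyz": [0.1,1,0.2],"rot": [0,0,0]},{"xyz": [0.2,2.5,0.2],"rot": [0,0,0]},{"xyz": [0.3,4,0.2],"rot": [0,0,0]},{"xyz": [0.4,5,0.2],"rot": [0,0,0]},{"xyz": [0.4,5,0.2],"rot": [0,0,0]}]}}

```text
t: 18.65
tool_pos: [0.5728, 0.158, 0.0265]
orientation: [-3.138, 0.134, 0.0]
force: [-0.4, 0.9, -1.8]
opening: 0.0383
```

Run:
```python
from tongs import *
s=read_state(); print(s["t"],s["tool_pos"],s["opening"],s["force"])
c,w=shot("wrist","w11"); 
cs,im=shot("scene","sc11"); crop(im,270,180,120,110,"c11",5)
```

```text
18.65 [0.57279716 0.15797352 0.02650773] 0.038263552622614834 [-0.35719852  0.90251474 -1.760282  ]
```

View pics/w11.png

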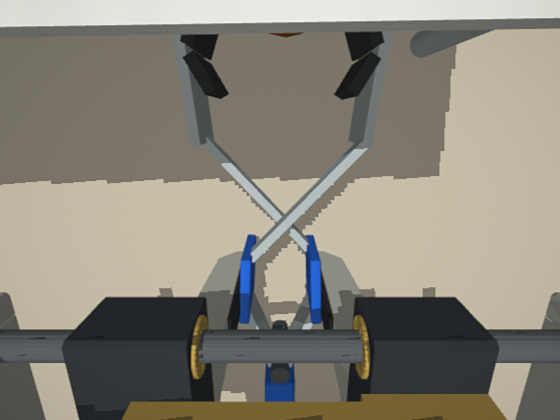

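View pics/c11.png

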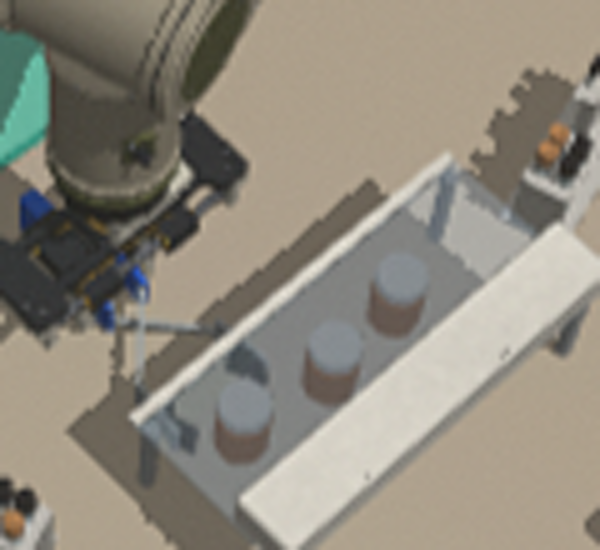

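In w11 the jar's front foot shows at col 287 between the jaws (mid 281), so it is about 2 mm off centre. I'll advance the remaining 2.6 cm with a slight +x.

Request:
{"api": "carry_out", "payload": {"steps": [{"xyz": [0.15,0.7,0],"rot": [0,0,0]},{"xyz": [0.25,1.4,0],"rot": [0,0,0]},{"xyz": [0.35,2.1,0],"rot": [0,0,0]},{"xyz": [0.4,2.6,-0.1],"rot": [0,0,0]},{"xyz": [0.4,2.6,-0.2],"rot": [0,0,0]},{"xyz": [0.4,2.6,-0.2],"rot": [0,0,0]}]}}

```text
t: 19.35
tool_pos: [0.5771, 0.1823, 0.0248]
orientation: [-3.138, 0.137, -0.0]
force: [-0.4, 0.2, 0.4]
opening: 0.0382
```

Run:
```python
from tongs import *
s=read_state(); print(s["t"],s["tool_pos"],s["opening"],s["force"])
cs,im=shot("scene","sc12"); crop(im,270,180,120,110,"c12",5)
c,w=shot("side","s12"); crop(w,190,140,130,90,"c12b",5)
```

```text
19.35 [0.57706235 0.18225072 0.02476257] 0.038190116922649425 [-0.35270775  0.17537687  0.37464475]
```

View pics/c12.png

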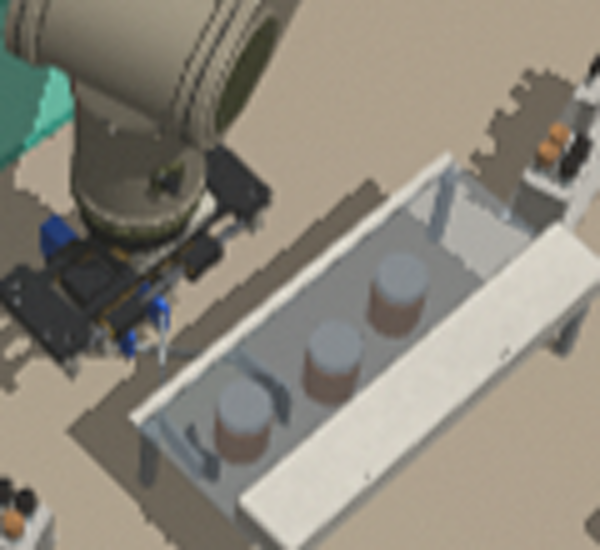

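View pics/c12b.png

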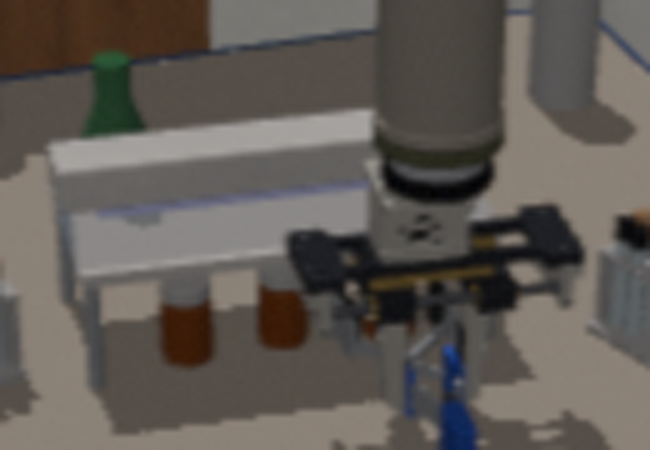

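Run:
```python
from h import *
cs=np.load("pics/sc12.npy",allow_pickle=True)[0]
g=lambda P:(np.array(proj(cs,P))-[270,180])*5+2
print(g((.586,.2927,.036)),g((.586,.2927,.062)),g((.586,.2927,0)))
# jaw geometry if TCP-> jaws
t=np.array([.57706,.18225]);a=np.array([.0874,.9962]);l=np.array([.9962,-.0874])
j=t+.109*a; print(j)
for s in (-1,1):
    for d in (.09,.109,.126): print(s,d,g(np.append(t+d*a+s*.0345*l,.036)).round(0))
```

```text
[245.12788343 419.33373775] [247.433494   402.82597145] [242.03708893 441.46328291]
[0.5865866 0.2908358]
-1 0.09 [260. 369.]
-1 0.109 [279. 388.]
-1 0.126 [297. 405.]
1 0.09 [186. 430.]
1 0.109 [205. 449.]
1 0.126 [222. 467.]
```

The jaws straddle the jar: predicted notches (279,388) and (205,449) match the picture. I'll nudge +2 mm and let go of the pads.

Request:
{"api": "carry_out", "payload": {"steps": [{"xyz": [0,0.2,0],"rot": [0,0,0]},{"xyz": [0,0.2,0],"rot": [0,0,0]},{"xyz": [0,0.2,0],"rot": [0,0,0]}]}}

```text
t: 19.75
tool_pos: [0.577, 0.1838, 0.0248]
orientation: [3.138, -0.138, 0.0]
force: [0.6, -0.2, 0.2]
opening: 0.0385
```

Request:
{"api": "carry_out", "payload": {"steps": [{"xyz": [0,0,0],"rot": [0,0,0]},{"xyz": [0,0,0],"rot": [0,0,0]},{"xyz": [0,0,0],"rot": [0,0,0]},{"xyz": [0,0,0],"rot": [0,0,0]},{"xyz": [0,0,0],"rot": [0,0,0]},{"xyz": [0,0,0],"rot": [0,0,0]}], "grip": 0.7}}

```text
t: 20.35
tool_pos: [0.5768, 0.184, 0.0245]
orientation: [-3.139, 0.137, 0.0]
force: [0.2, 0.1, -0.3]
opening: 0.0651
```

Run:
```python
from tongs import *
s=read_state(); print(s["t"],s["tool_pos"],s["opening"],s["force"])
cs,im=shot("scene","sc13"); crop(im,270,180,120,110,"c13",5)
c,w=shot("wrist","w13"); tongs(c,w)
```

```text
20.35 [0.57680981 0.18398906 0.02452997] 0.06505243670405991 [ 0.15509609  0.12281897 -0.29680783]
blue (1227, array([321.8, 280.2]), array([0.5979, 0.1878]), array([0.0469, 0.0089]), 82.9)
blue (1161, array([238.2, 281.3]), array([0.5585, 0.1914]), array([0.0474, 0.0089]), 86.8)
blue (739, array([279.8, 386.8]), array([0.5728, 0.1287]), array([0.0244, 0.0154]), 85.0)
```

View pics/c13.png

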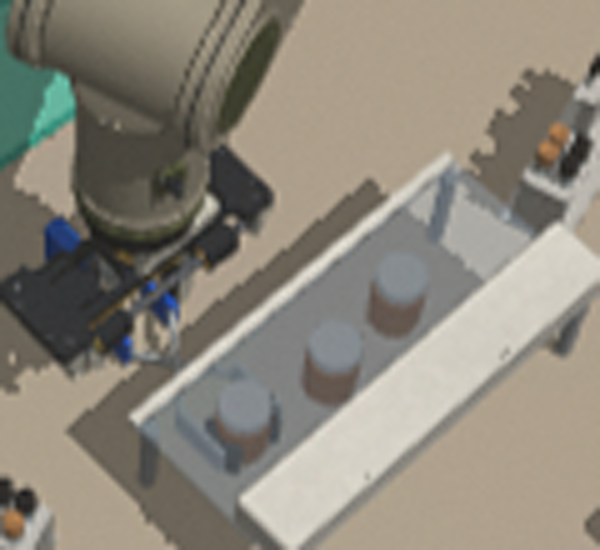

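View pics/w13.png

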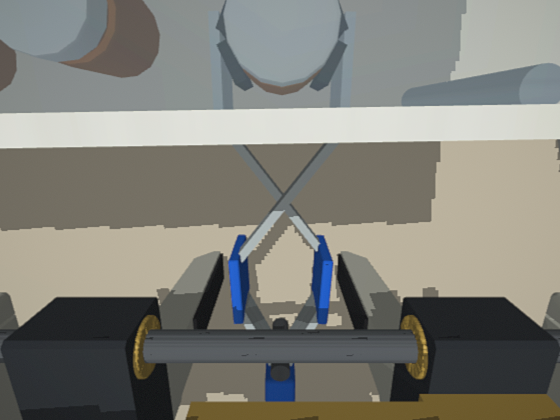

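Jar C sits in both V jaws (w13: jar centred at (283,30), pads at the intermediate width). I'll shift the grip to the handle, 71 mm back.

Request:
{"api": "carry_out", "payload": {"steps": [{"xyz": [0,0,2.5],"rot": [0,0,0]},{"xyz": [0,0,5],"rot": [0,0,0]},{"xyz": [-0.2,-2.5,5.5],"rot": [0,0,0]},{"xyz": [-0.5,-5.5,5.5],"rot": [0,0,0]},{"xyz": [-0.6,-7.1,5.5],"rot": [0,0,0]},{"xyz": [-0.6,-7.1,5.5],"rot": [0,0,0]},{"xyz": [-0.6,-7.1,3],"rot": [0,0,0]},{"xyz": [-0.6,-7.1,1],"rot": [0,0,0]},{"xyz": [-0.6,-7.1,0],"rot": [0,0,0]},{"xyz": [-0.6,-7.1,0],"rot": [0,0,0]}]}}

```text
t: 21.45
tool_pos: [0.5692, 0.1134, 0.0225]
orientation: [3.138, -0.137, -0.006]
force: [-0.1, -0.0, 0.2]
opening: 0.0651
```

Request:
{"api": "carry_out", "payload": {"steps": [{"xyz": [0,0,0],"rot": [0,0,0]},{"xyz": [0,0,0],"rot": [0,0,0]},{"xyz": [0,0,0],"rot": [0,0,0]},{"xyz": [0,0,0],"rot": [0,0,0]},{"xyz": [0,0,0],"rot": [0,0,0]},{"xyz": [0,0,0],"rot": [0,0,0]},{"xyz": [0,0,0],"rot": [0,0,0]},{"xyz": [0,0,0],"rot": [0,0,0]}], "grip": 0, "force": 45}}

```text
t: 22.25
tool_pos: [0.5709, 0.1129, 0.0247]
orientation: [3.139, -0.137, 0.0]
force: [0.2, -0.9, 0.7]
opening: 0.0157
```

Run:
```python
from tongs import *
s=read_state(); print(s["t"],s["tool_pos"],s["opening"],s["force"],R.from_rotvec(s["orientation"]).as_matrix()[:,0])
c,w=shot("wrist","w14")
```

```text
22.25 [0.57094944 0.11288912 0.02471408] 0.01570012941469067 [ 0.17915674 -0.92231114  0.69052997] [ 9.96175422e-01 -8.73757628e-02  6.72995990e-05]
```

View pics/w14.png

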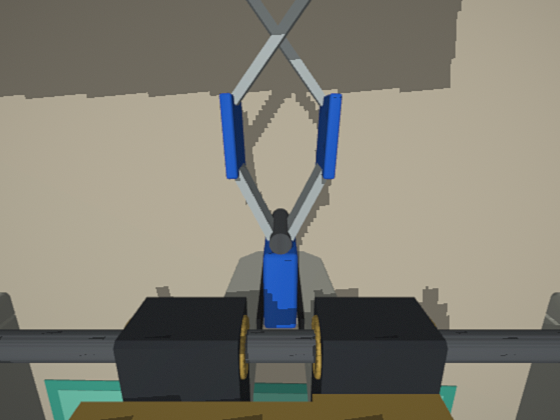

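Handle gripped (15.7 mm). Dragging the jar out onto the mat, gently.

Request:
{"api": "carry_out", "payload": {"steps": [{"xyz": [0,-0.5,0],"rot": [0,0,0]},{"xyz": [0,-1.5,0],"rot": [0,0,0]},{"xyz": [0,-3,0],"rot": [0,0,0]},{"xyz": [0.1,-4.8,0],"rot": [0,0,0]},{"xyz": [0.3,-6.8,0],"rot": [0,0,0]},{"xyz": [0.5,-8.8,0],"rot": [0,0,0]},{"xyz": [0.7,-10.8,0],"rot": [0,0,0]},{"xyz": [1,-12.6,0],"rot": [0,0,0]},{"xyz": [1.1,-14,0],"rot": [0,0,0]},{"xyz": [1.2,-15,0],"rot": [0,0,0]}]}}

```text
t: 23.3
tool_pos: [0.5828, -0.0387, 0.0247]
orientation: [-3.138, 0.139, -0.0]
force: [-0.9, 3.2, 2.5]
opening: 0.0155
```

Run:
```python
from tongs import *
s=read_state(); print(s["t"],s["tool_pos"],s["opening"],s["force"])
c,im=shot("scene","sc15"); crop(im,190,140,160,120,"c15",5)
```

```text
23.3 [ 0.58280261 -0.03871901  0.02471527] 0.015522885710281993 [-0.93013336  3.15168303  2.4938114 ]
```

View pics/c15.png

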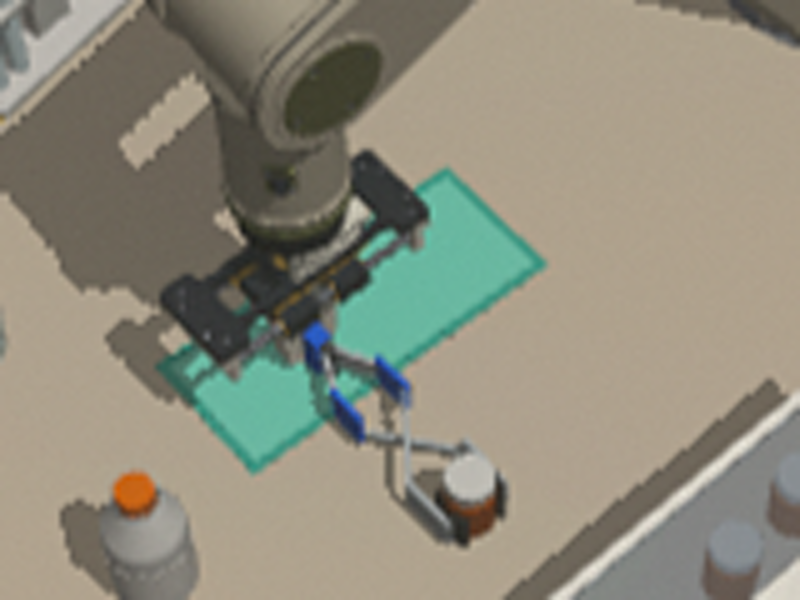

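The jar is out and upright, at (470,495) in c15, between the jaws. Continuing to the mat.

Request:
{"api": "carry_out", "payload": {"steps": [{"xyz": [0.1,-1,0],"rot": [0,0,0]},{"xyz": [0.3,-2.5,0],"rot": [0,0,0]},{"xyz": [0.6,-4.5,0],"rot": [0,0,0]},{"xyz": [0.9,-7,0],"rot": [0,0,0]},{"xyz": [1.2,-9.5,0],"rot": [0,0,0]},{"xyz": [1.5,-12,0],"rot": [0,0,0]},{"xyz": [1.8,-14.5,0],"rot": [0,0,0]},{"xyz": [2.1,-16.8,0],"rot": [0,0,0]},{"xyz": [2.3,-18.3,0],"rot": [0,0,0]},{"xyz": [2.35,-19,0],"rot": [0,0,0]}]}}

```text
t: 24.35
tool_pos: [0.6065, -0.2284, 0.0247]
orientation: [-3.138, 0.139, -0.0]
force: [0.1, 4.5, 5.2]
opening: 0.0155
```

Request:
{"api": "carry_out", "payload": {"steps": [{"xyz": [0,0,0],"rot": [0,0,0]},{"xyz": [0,0,0],"rot": [0,0,0]},{"xyz": [0,0,0],"rot": [0,0,0]},{"xyz": [0,0,0],"rot": [0,0,0]},{"xyz": [0,0,0],"rot": [0,0,0]},{"xyz": [0,0,0],"rot": [0,0,0]}], "grip": 0.7}}

```text
t: 24.95
tool_pos: [0.6064, -0.2267, 0.0247]
orientation: [3.139, -0.137, -0.0]
force: [-0.1, 0.1, -0.2]
opening: 0.0591
```

Run:
```python
from tongs import *
s=read_state(); print(s["t"],s["tool_pos"],s["opening"],s["force"])
c,im=shot("scene","sc16"); crop(im,170,120,160,120,"c16",5)
c,im=shot("wrist","w16"); tongs(c,im)
```

```text
24.95 [ 0.60642995 -0.2267273   0.02465037] 0.05910539097056162 [-0.08109061  0.08864872 -0.20779677]
blue (2480, array([280.6, 290.8]), array([ 0.6077, -0.2252]), array([0.0466, 0.0159]), 85.1)
blue (1535, array([329. , 139.7]), array([ 0.6334, -0.1579]), array([0.0343, 0.0085]), 82.8)
blue (1484, array([232.7, 140.5]), array([ 0.594 , -0.1543]), array([0.0346, 0.0083]), 87.2)
```

View pics/c16.png

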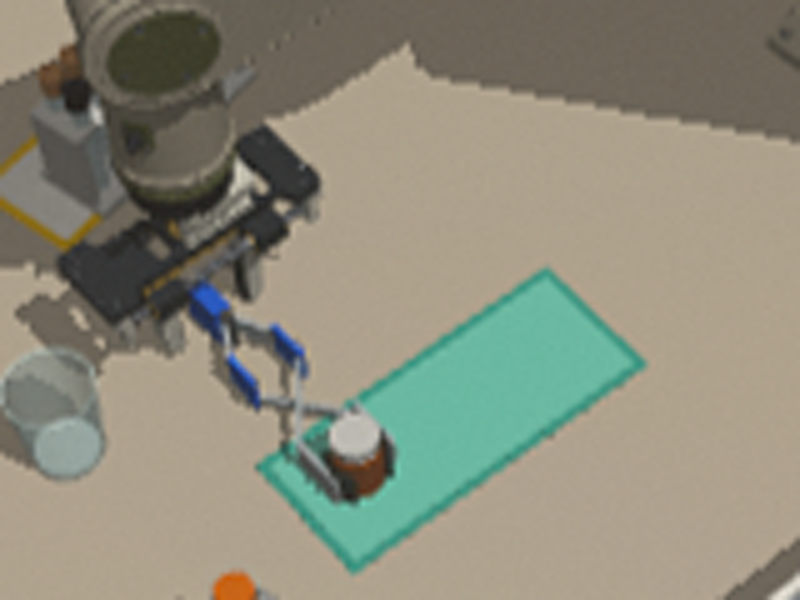

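View pics/w16.png

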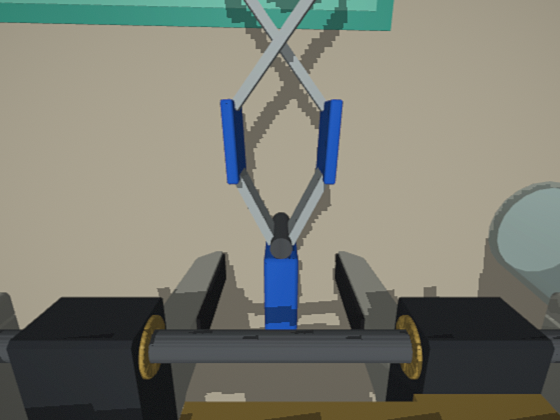

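The jar is on the mat at c16 (358,455). I'll move to the pads, squeeze to release it and back off.

Request:
{"api": "carry_out", "payload": {"steps": [{"xyz": [0,0,2.5],"rot": [0,0,0]},{"xyz": [0,0,5],"rot": [0,0,0]},{"xyz": [0.2,2.5,5.5],"rot": [0,0,0]},{"xyz": [0.5,5.5,5.5],"rot": [0,0,0]},{"xyz": [0.6,7.1,5.5],"rot": [0,0,0]},{"xyz": [0.6,7.1,5.5],"rot": [0,0,0]},{"xyz": [0.6,7.1,3],"rot": [0,0,0]},{"xyz": [0.6,7.1,1],"rot": [0,0,0]},{"xyz": [0.6,7.1,0],"rot": [0,0,0]},{"xyz": [0.6,7.1,0],"rot": [0,0,0]}], "grip": 0.78}}

```text
t: 26.05
tool_pos: [0.6106, -0.1563, 0.0223]
orientation: [-3.138, 0.138, 0.006]
force: [-0.7, -0.2, 0.2]
opening: 0.0726
```

Run:
```python
from tongs import *
s=read_state(); print(s["t"],s["tool_pos"],s["opening"],s["force"])
c,im=shot("wrist","w17"); tongs(c,im)
```

```text
26.05 [ 0.61059507 -0.15631099  0.02231866] 0.07255996204454145 [-0.67124746 -0.17513046  0.15095566]
blue (1313, array([326.9, 285.2]), array([ 0.6337, -0.1541]), array([0.0476, 0.0094]), 82.8)
blue (1166, array([242.2, 286.6]), array([ 0.5942, -0.1507]), array([0.0477, 0.0087]), 85.7)
blue (585, array([284.2, 389.4]), array([ 0.6091, -0.2112]), array([0.0207, 0.0156]), 84.5)
```

View pics/w17.png

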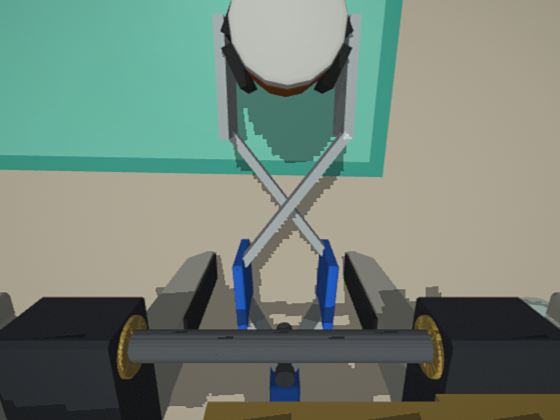

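Request:
{"api": "carry_out", "payload": {"steps": [{"xyz": [0.1,-0.1,0],"rot": [0,0,0]},{"xyz": [0.1,-0.1,0],"rot": [0,0,0]},{"xyz": [0.1,-0.1,0],"rot": [0,0,0]},{"xyz": [0.1,-0.1,0],"rot": [0,0,0]},{"xyz": [0.1,-0.1,0],"rot": [0,0,0]},{"xyz": [0.1,-0.1,0],"rot": [0,0,0]},{"xyz": [0.1,-0.1,0],"rot": [0,0,0]},{"xyz": [0.1,-0.1,0],"rot": [0,0,0]},{"xyz": [0.1,-0.1,0],"rot": [0,0,0]}], "grip": 0, "force": 45}}

```text
t: 27.0
tool_pos: [0.614, -0.1569, 0.0254]
orientation: [3.139, -0.137, 0.002]
force: [1.1, 2.4, 6.2]
opening: 0.0383
```

Run:
```python
from tongs import *
s=read_state(); print(s["t"],s["tool_pos"],s["opening"],s["force"])
c,im=shot("wrist","w18")
```

```text
27.0 [ 0.61403297 -0.15691385  0.02543875] 0.03831607321912487 [1.09063848 2.4289463  6.15167819]
```

View pics/w18.png

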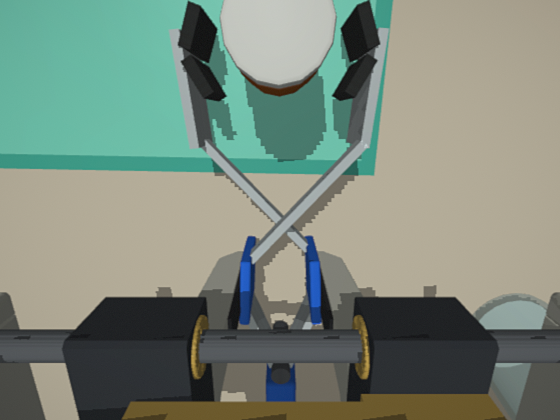

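The jaws are open and the jar stands free between them at (278,40). I'll back straight off along the axis.

Request:
{"api": "carry_out", "payload": {"steps": [{"xyz": [0,-0.5,0.2],"rot": [0,0,0]},{"xyz": [-0.15,-1.5,0.2],"rot": [0,0,0]},{"xyz": [-0.25,-3,0.2],"rot": [0,0,0]},{"xyz": [-0.4,-4.5,0.2],"rot": [0,0,0]},{"xyz": [-0.5,-6,0.2],"rot": [0,0,0]},{"xyz": [-0.6,-7,0.2],"rot": [0,0,0]},{"xyz": [-2,-7.3,0.2],"rot": [0,0,0]},{"xyz": [-4,-7.3,0.2],"rot": [0,0,0]},{"xyz": [-6.5,-7.3,0.2],"rot": [0,0,0]},{"xyz": [-9,-7.3,0.2],"rot": [0,0,0]}]}}

```text
t: 28.05
tool_pos: [0.5225, -0.2307, 0.0265]
orientation: [-3.139, 0.138, -0.0]
force: [1.7, 0.0, -1.0]
opening: 0.0385
```

Run:
```python
from tongs import *
s=read_state(); print(s["t"],s["tool_pos"],s["opening"],s["force"])
c,im=shot("scene","sc19"); crop(im,170,120,160,120,"c19",5)
```

```text
28.05 [ 0.52249805 -0.23069176  0.02652814] 0.03850399605237978 [ 1.74482625  0.00886434 -1.02150254]
```

View pics/c19.png

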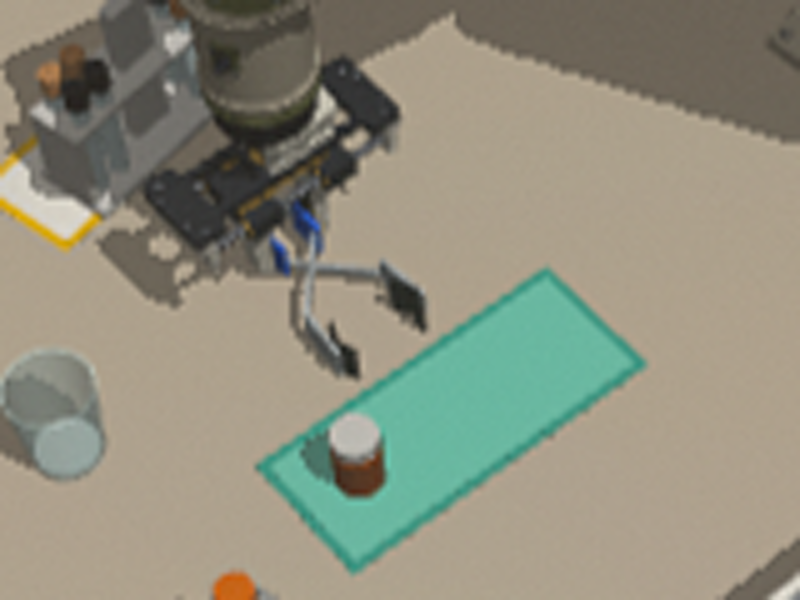

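The jar stands free on the mat. The rack looks off-centre on its place, with more white showing on the near side, so it may have been nudged. Checking it.

Run:
```python
from h import *
for n in ("sc4","sc19"):
    im=cv2.imread(f"pics/{n}.png"); crop(im,130,70,110,110,n+"r",5)
im=np.hstack([cv2.imread("pics/sc4r.png"),cv2.imread("pics/sc19r.png")]); cv2.imwrite("pics/rr.png",cv2.resize(im,None,fx=.7,fy=.7))
c,im=shot("side","s19"); crop(im,270,260,190,150,"c19s",4)
```

```text
(no output)
```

View pics/rr.png

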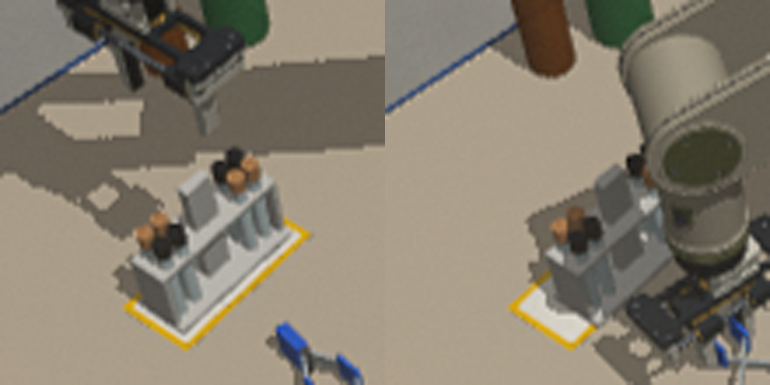

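View pics/c19s.png

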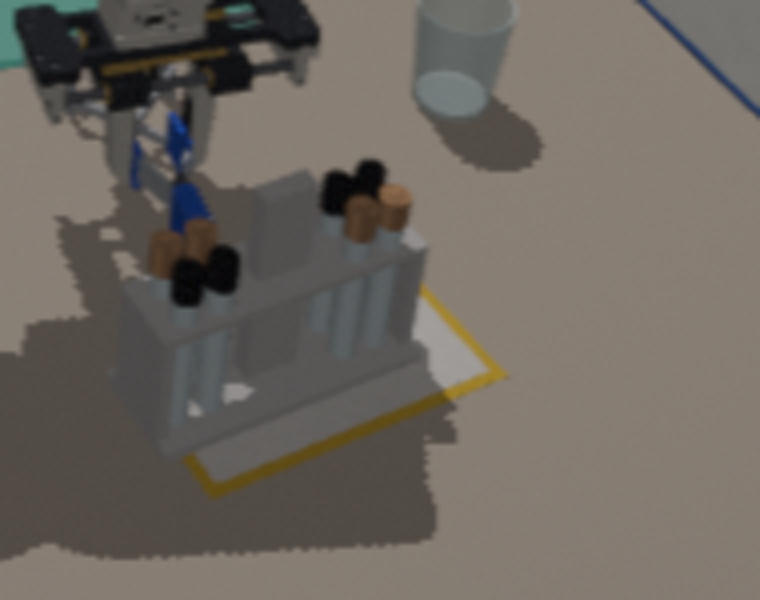

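The rack has been knocked about 3–4 cm aside on its place while the robot was away. It's still upright, and I'll set it right at the end. Continuing with jar B.

Request:
{"api": "carry_out", "payload": {"steps": [{"xyz": [-0.8,1,0],"rot": [0,0,0]},{"xyz": [-1.5,3,0],"rot": [0,0,0]},{"xyz": [-2,6,0],"rot": [0,0,0]},{"xyz": [-2.4,10,0],"rot": [0,0,0]},{"xyz": [-2.6,14,0],"rot": [0,0,0]},{"xyz": [-2.6,18,0],"rot": [0,0,0]},{"xyz": [-2.6,22,0],"rot": [0,0,0]},{"xyz": [-2.6,26,0],"rot": [0,0,0]},{"xyz": [-2.6,29.5,0],"rot": [0,0,0]},{"xyz": [-2.6,31.5,0],"rot": [0,0,0]}]}}

```text
t: 29.15
tool_pos: [0.4979, 0.0873, 0.027]
orientation: [-3.138, 0.135, -0.001]
force: [-1.0, -0.5, -1.0]
opening: 0.0383
```

Request:
{"api": "carry_out", "payload": {"steps": [{"xyz": [0,1.5,0],"rot": [0,0,0]},{"xyz": [0.1,3,0],"rot": [0,0,0]},{"xyz": [0.2,4.5,0],"rot": [0,0,0]},{"xyz": [0.3,5.5,0],"rot": [0,0,0]},{"xyz": [0.3,5.5,0],"rot": [0,0,0]}]}}

```text
t: 29.65
tool_pos: [0.5007, 0.1408, 0.0267]
orientation: [-3.138, 0.136, -0.0]
force: [-0.4, 0.0, -0.9]
opening: 0.0382
```

Run:
```python
from tongs import *
s=read_state(); print(s["t"],s["tool_pos"],s["opening"],s["force"],R.from_rotvec(s["orientation"]).as_matrix()[:,0])
c,im=shot("wrist","w20"); tongs(c,im)
c,im=shot("scene","sc20"); crop(im,270,180,120,110,"c20",5)
```

```text
29.65 [0.50074049 0.14080706 0.0266881 ] 0.03817064291629586 [-0.43108303  0.00142376 -0.90820796] [ 9.96240630e-01 -8.66288275e-02  2.32505938e-04]
blue (1013, array([313.3, 281.4]), array([0.518 , 0.1437]), array([0.048 , 0.0069]), 88.3)
blue (1005, array([246.2, 282.4]), array([0.4853, 0.1461]), array([0.0482, 0.0072]), 80.7)
blue (649, array([280.4, 387.9]), array([0.4966, 0.0827]), array([0.0234, 0.0155]), 85.0)
```

View pics/w20.png

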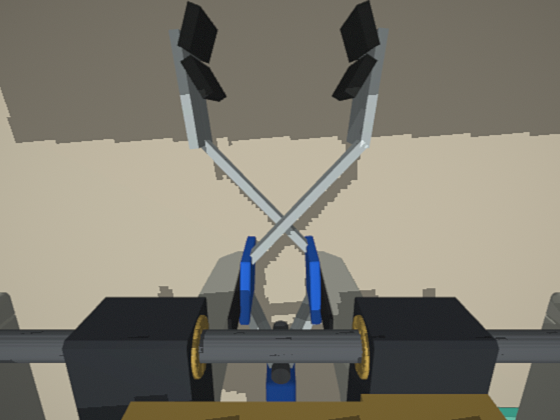

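View pics/c20.png

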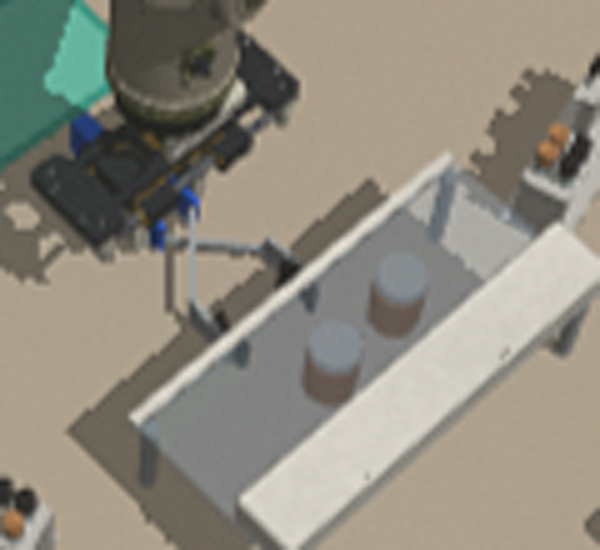

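Request:
{"api": "carry_out", "payload": {"steps": [{"xyz": [-0.2,1,0],"rot": [0,0,0]},{"xyz": [-0.2,2,0],"rot": [0,0,0]},{"xyz": [-0.1,3,0],"rot": [0,0,0]},{"xyz": [0,3.5,0],"rot": [0,0,0]},{"xyz": [0,3.5,0],"rot": [0,0,0]}]}}

```text
t: 30.25
tool_pos: [0.5006, 0.1759, 0.0267]
orientation: [-3.138, 0.136, -0.0]
force: [0.8, 0.3, -1.1]
opening: 0.0384
```

Run:
```python
from tongs import *
s=read_state(); print(s["t"],s["tool_pos"],s["opening"],s["force"])
c,im=shot("wrist","w21")
c,im=shot("scene","sc21"); crop(im,270,180,120,110,"c21",5)
g=lambda P:(np.array(proj(c,P))-[270,180])*5+2
t=np.array(s["tool_pos"][:2]);a=np.array([.0868,.9962]);l=np.array([.9962,-.0868])
print("jaw mid",t+.109*a, g(np.append(t+.109*a-.0345*l,.036)),g(np.append(t+.109*a+.0345*l,.036)))
```

```text
30.25 [0.50058904 0.17588101 0.02672832] 0.03839103431150042 [ 0.75496268  0.30319717 -1.11053306]
jaw mid [0.51005024 0.28446681] [345.50840057 309.71374019] [273.39597979 368.86620004]
```

View pics/w21.png

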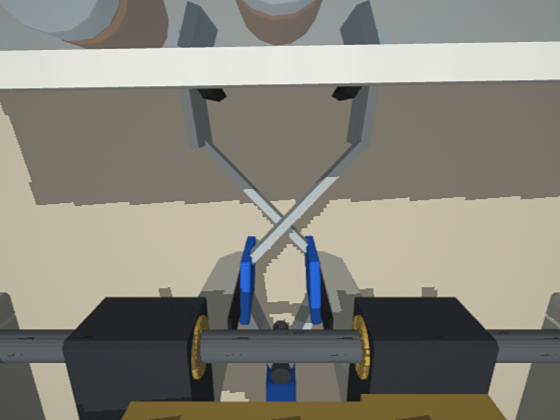

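View pics/c21.png

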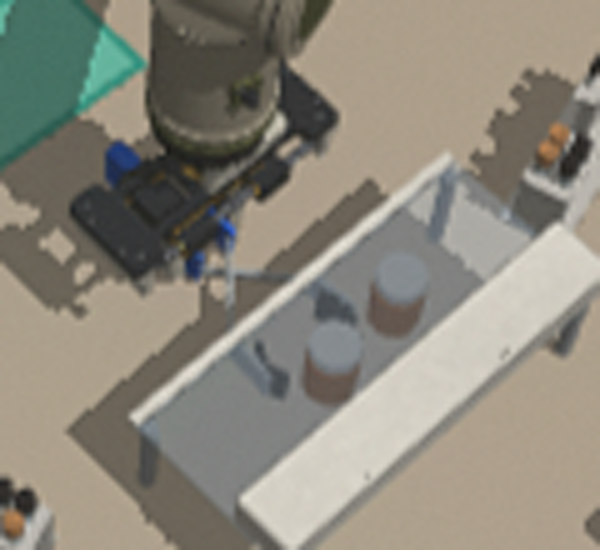

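The jar is centred between the jaws (col 279 vs 280 in w21). Advancing 2.3 cm, then letting go.

Request:
{"api": "carry_out", "payload": {"steps": [{"xyz": [0.1,0.7,0],"rot": [0,0,0]},{"xyz": [0.1,1.4,0],"rot": [0,0,0]},{"xyz": [0.2,2,0],"rot": [0,0,0]},{"xyz": [0.2,2.3,-0.1],"rot": [0,0,0]},{"xyz": [0.2,2.3,-0.2],"rot": [0,0,0]},{"xyz": [0.2,2.3,-0.2],"rot": [0,0,0]}]}}

```text
t: 30.95
tool_pos: [0.5028, 0.1988, 0.0254]
orientation: [-3.138, 0.137, -0.001]
force: [-1.3, 2.2, 3.9]
opening: 0.0381
```

Request:
{"api": "carry_out", "payload": {"steps": [{"xyz": [0,0,0],"rot": [0,0,0]},{"xyz": [0,0,0],"rot": [0,0,0]},{"xyz": [0,0,0],"rot": [0,0,0]},{"xyz": [0,0,0],"rot": [0,0,0]},{"xyz": [0,0,0],"rot": [0,0,0]},{"xyz": [0,0,0],"rot": [0,0,0]}], "grip": 0.7}}

```text
t: 31.55
tool_pos: [0.5023, 0.1979, 0.0244]
orientation: [3.139, -0.137, -0.001]
force: [-0.3, 0.7, 0.7]
opening: 0.065
```

Run:
```python
from tongs import *
s=read_state(); print(s["t"],s["tool_pos"],s["opening"],s["force"])
c,im=shot("wrist","w22"); tongs(c,im)
```

```text
31.55 [0.50225207 0.19787979 0.02444303] 0.06503595871564284 [-0.34276218  0.67179575  0.67290328]
blue (1236, array([323.4, 281. ]), array([0.5241, 0.2013]), array([0.0474, 0.009 ]), 83.2)
blue (1162, array([239.7, 283.1]), array([0.4845, 0.2043]), array([0.0475, 0.009 ]), 87.3)
blue (705, array([282. , 387.5]), array([0.4993, 0.1423]), array([0.0237, 0.0154]), 85.0)
```

View pics/w22.png

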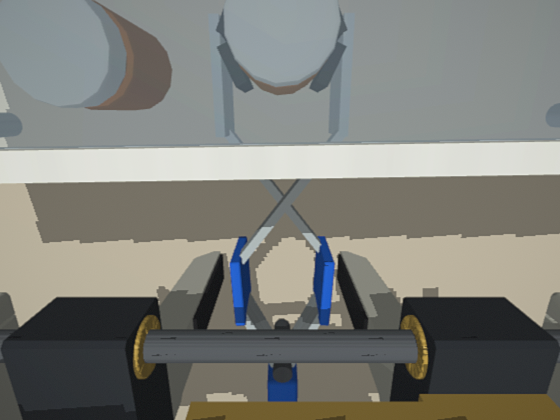

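Jar B is gripped at (282,30) in w22. Moving to the handle.

Request:
{"api": "carry_out", "payload": {"steps": [{"xyz": [0,0,2.5],"rot": [0,0,0]},{"xyz": [0,0,5],"rot": [0,0,0]},{"xyz": [-0.2,-2.5,5.5],"rot": [0,0,0]},{"xyz": [-0.4,-5.5,5.5],"rot": [0,0,0]},{"xyz": [-0.5,-7.1,5.5],"rot": [0,0,0]},{"xyz": [-0.5,-7.1,5.5],"rot": [0,0,0]},{"xyz": [-0.5,-7.1,3],"rot": [0,0,0]},{"xyz": [-0.5,-7.1,1],"rot": [0,0,0]},{"xyz": [-0.5,-7.1,0],"rot": [0,0,0]},{"xyz": [-0.5,-7.1,0],"rot": [0,0,0]}]}}

```text
t: 32.6
tool_pos: [0.4959, 0.1272, 0.0229]
orientation: [3.138, -0.137, -0.005]
force: [-0.4, 0.0, -0.3]
opening: 0.0649
```

Request:
{"api": "carry_out", "payload": {"steps": [{"xyz": [0,0,0],"rot": [0,0,0]},{"xyz": [0,0,0],"rot": [0,0,0]},{"xyz": [0,0,0],"rot": [0,0,0]},{"xyz": [0,0,0],"rot": [0,0,0]},{"xyz": [0,0,0],"rot": [0,0,0]},{"xyz": [0,0,0],"rot": [0,0,0]},{"xyz": [0,0,0],"rot": [0,0,0]},{"xyz": [0,0,0],"rot": [0,0,0]}], "grip": 0, "force": 45}}

```text
t: 33.4
tool_pos: [0.4974, 0.1269, 0.0247]
orientation: [3.139, -0.137, 0.0]
force: [0.5, -0.4, 1.4]
opening: 0.0159
```

Request:
{"api": "carry_out", "payload": {"steps": [{"xyz": [0,-0.5,0],"rot": [0,0,0]},{"xyz": [0,-1.5,0],"rot": [0,0,0]},{"xyz": [0,-3,0],"rot": [0,0,0]},{"xyz": [0.1,-4.8,0],"rot": [0,0,0]},{"xyz": [0.2,-6.8,0],"rot": [0,0,0]},{"xyz": [0.3,-8.8,0],"rot": [0,0,0]},{"xyz": [0.4,-10.8,0],"rot": [0,0,0]},{"xyz": [0.6,-12.6,0],"rot": [0,0,0]},{"xyz": [0.7,-14,0],"rot": [0,0,0]},{"xyz": [0.8,-15,0],"rot": [0,0,0]}]}}

```text
t: 34.4
tool_pos: [0.5053, -0.0246, 0.0247]
orientation: [-3.138, 0.139, -0.0]
force: [-0.7, 2.9, 1.8]
opening: 0.0159
```

Run:
```python
from tongs import *
s=read_state(); print(s["t"],s["tool_pos"],s["opening"],s["force"])
c,im=shot("scene","sc23"); crop(im,190,140,160,120,"c23",4)
```

```text
34.4 [ 0.50532503 -0.02464433  0.02473227] 0.015948137553453066 [-0.73564434  2.89750352  1.76692572]
```

View pics/c23.png

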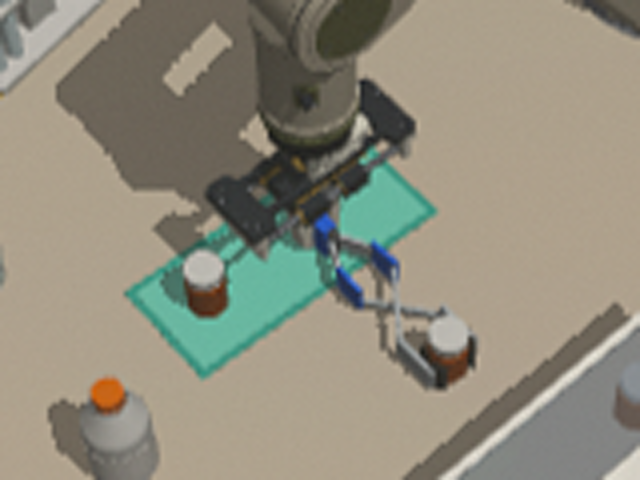

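Jar B is out and held, and jar C is undisturbed. Continuing.

Request:
{"api": "carry_out", "payload": {"steps": [{"xyz": [0.1,-1,0],"rot": [0,0,0]},{"xyz": [0.2,-2.5,0],"rot": [0,0,0]},{"xyz": [0.3,-4.5,0],"rot": [0,0,0]},{"xyz": [0.5,-7,0],"rot": [0,0,0]},{"xyz": [0.7,-9.5,0],"rot": [0,0,0]},{"xyz": [0.9,-12,0],"rot": [0,0,0]},{"xyz": [1,-14.5,0],"rot": [0,0,0]},{"xyz": [1.1,-17,0],"rot": [0,0,0]},{"xyz": [1.2,-18.8,0],"rot": [0,0,0]},{"xyz": [1.3,-19.6,0],"rot": [0,0,0]}]}}

```text
t: 35.45
tool_pos: [0.5183, -0.2207, 0.0247]
orientation: [3.138, -0.139, -0.0]
force: [-0.6, 4.5, 6.1]
opening: 0.0159
```

Request:
{"api": "carry_out", "payload": {"steps": [{"xyz": [0,0,0],"rot": [0,0,0]},{"xyz": [0,0,0],"rot": [0,0,0]},{"xyz": [0,0,0],"rot": [0,0,0]},{"xyz": [0,0,0],"rot": [0,0,0]},{"xyz": [0,0,0],"rot": [0,0,0]},{"xyz": [0,0,0],"rot": [0,0,0]}], "grip": 0.7}}

```text
t: 36.05
tool_pos: [0.5184, -0.2187, 0.0246]
orientation: [3.139, -0.136, -0.0]
force: [0.6, -1.1, -0.3]
opening: 0.0592
```

Request:
{"api": "carry_out", "payload": {"steps": [{"xyz": [0,0,2.5],"rot": [0,0,0]},{"xyz": [0,0,5],"rot": [0,0,0]},{"xyz": [0.2,2.5,5.5],"rot": [0,0,0]},{"xyz": [0.5,5.5,5.5],"rot": [0,0,0]},{"xyz": [0.6,7.1,5.5],"rot": [0,0,0]},{"xyz": [0.6,7.1,5.5],"rot": [0,0,0]},{"xyz": [0.6,7.1,3],"rot": [0,0,0]},{"xyz": [0.6,7.1,1],"rot": [0,0,0]},{"xyz": [0.6,7.1,0.1],"rot": [0,0,0]},{"xyz": [0.6,7.1,0.1],"rot": [0,0,0]}], "grip": 0.75}}

```text
t: 37.05
tool_pos: [0.5229, -0.1481, 0.0238]
orientation: [-3.138, 0.138, 0.005]
force: [-1.1, -0.6, -0.0]
opening: 0.0698
```

Run:
```python
from tongs import *
s=read_state(); print(s["t"],s["tool_pos"],s["opening"],s["force"])
c,im=shot("wrist","w24"); tongs(c,im)
```

```text
37.05 [ 0.52287755 -0.14810854  0.02384171] 0.0698165498639191 [-1.11808374 -0.64940256 -0.01618346]
blue (1258, array([325.4, 286.1]), array([ 0.5454, -0.147 ]), array([0.0477, 0.0093]), 83.3)
blue (1142, array([241.8, 287.6]), array([ 0.5059, -0.1436]), array([0.0478, 0.0087]), 86.4)
blue (576, array([283.7, 389.5]), array([ 0.5207, -0.2044]), array([0.021 , 0.0157]), 85.2)
```

View pics/w24.png

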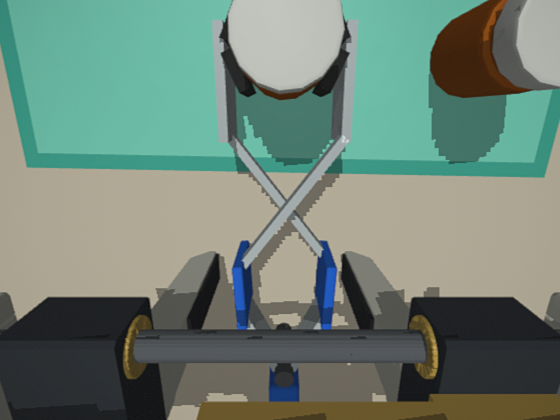

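Jar B is on the mat, jar C beside it well clear. Squeezing and backing off.

Request:
{"api": "carry_out", "payload": {"steps": [{"xyz": [0.1,-0.2,0],"rot": [0,0,0]},{"xyz": [0.1,-0.2,0],"rot": [0,0,0]},{"xyz": [0.1,-0.2,0],"rot": [0,0,0]},{"xyz": [0.1,-0.2,0],"rot": [0,0,0]},{"xyz": [0.1,-0.2,0],"rot": [0,0,0]},{"xyz": [0.1,-0.2,0],"rot": [0,0,0]},{"xyz": [0.1,-0.2,0],"rot": [0,0,0]},{"xyz": [0.1,-0.2,0],"rot": [0,0,0]},{"xyz": [0.1,-0.2,0],"rot": [0,0,0]}], "grip": 0, "force": 45}}

```text
t: 38.0
tool_pos: [0.5261, -0.15, 0.0265]
orientation: [3.138, -0.137, 0.002]
force: [0.6, 2.3, 5.5]
opening: 0.0385
```

Request:
{"api": "carry_out", "payload": {"steps": [{"xyz": [0,-0.5,0.2],"rot": [0,0,0]},{"xyz": [-0.15,-1.5,0.2],"rot": [0,0,0]},{"xyz": [-0.25,-3,0.2],"rot": [0,0,0]},{"xyz": [-0.4,-4.5,0.2],"rot": [0,0,0]},{"xyz": [-0.5,-6,0.2],"rot": [0,0,0]},{"xyz": [-0.6,-7,0.2],"rot": [0,0,0]},{"xyz": [-0.6,-7.3,0.2],"rot": [0,0,0]},{"xyz": [-0.6,-7.3,0.2],"rot": [0,0,0]}]}}

```text
t: 38.8
tool_pos: [0.5192, -0.2237, 0.0275]
orientation: [-3.138, 0.139, 0.0]
force: [-0.0, 0.1, -1.4]
opening: 0.0381
```

Run:
```python
from tongs import *
s=read_state(); print(s["t"],s["tool_pos"],s["opening"],s["force"])
c,im=shot("wrist","w25"); tongs(c,im)
c,im=shot("scene","sc25"); crop(im,130,80,220,200,"c25",3)
```

```text
38.8 [ 0.51924343 -0.2236525   0.02751517] 0.038076230591134776 [-0.00546213  0.10712794 -1.37732366]
blue (997, array([313. , 280.4]), array([ 0.5367, -0.2209]), array([0.0067, 0.0479]), 0.0)
blue (988, array([246.4, 281.6]), array([ 0.504 , -0.2184]), array([0.0481, 0.0074]), 83.6)
blue (710, array([281. , 387.3]), array([ 0.5155, -0.282 ]), array([0.0249, 0.0157]), 84.9)
```

View pics/w25.png

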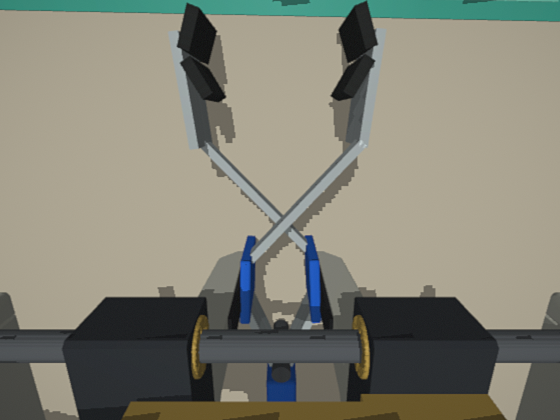

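View pics/c25.png

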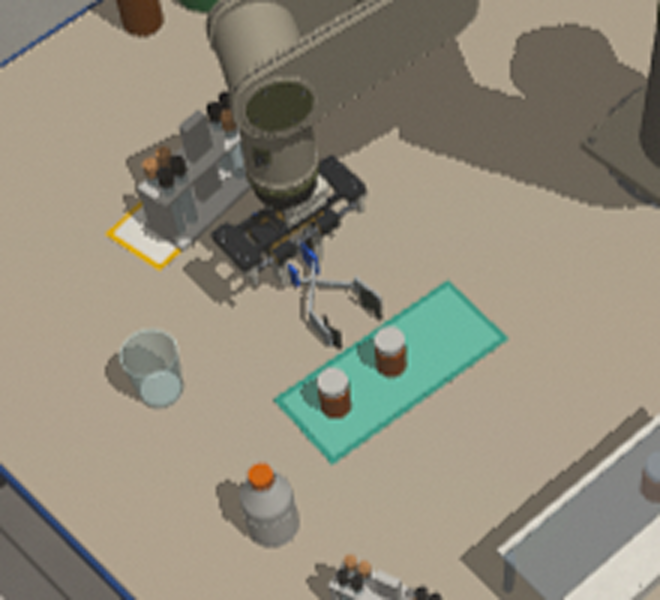

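Two jars stand on the mat. Now jar A: sideways first, then forward.

Request:
{"api": "carry_out", "payload": {"steps": [{"xyz": [-1,-0.2,0],"rot": [0,0,0]},{"xyz": [-3,-0.2,0],"rot": [0,0,0]},{"xyz": [-5.5,0,0],"rot": [0,0,0]},{"xyz": [-8,1,0],"rot": [0,0,0]},{"xyz": [-9.5,3,0],"rot": [0,0,0]},{"xyz": [-10,6.5,0],"rot": [0,0,0]},{"xyz": [-10,10.5,0],"rot": [0,0,0]},{"xyz": [-10,14.5,0],"rot": [0,0,0]},{"xyz": [-10,18.5,0],"rot": [0,0,0]},{"xyz": [-10,22.5,0],"rot": [0,0,0]}]}}

```text
t: 39.9
tool_pos: [0.4186, 0.0035, 0.0277]
orientation: [3.139, -0.137, 0.001]
force: [0.7, -0.8, -1.0]
opening: 0.0381
```

Request:
{"api": "carry_out", "payload": {"steps": [{"xyz": [0.2,4,0],"rot": [0,0,0]},{"xyz": [0.4,8,0],"rot": [0,0,0]},{"xyz": [0.6,11.5,0],"rot": [0,0,0]},{"xyz": [0.8,14,0],"rot": [0,0,0]},{"xyz": [0.9,15.5,0],"rot": [0,0,0]},{"xyz": [0.9,16,0],"rot": [0,0,0]},{"xyz": [0.9,16,0],"rot": [0,0,0]}]}}

```text
t: 40.6
tool_pos: [0.4278, 0.1622, 0.0275]
orientation: [3.138, -0.135, -0.0]
force: [0.4, -0.2, -1.2]
opening: 0.038
```

Run:
```python
from tongs import *
s=read_state(); print(s["t"],s["tool_pos"],s["opening"],s["force"],R.from_rotvec(s["orientation"]).as_matrix()[:,0],s["q"])
c,im=shot("wrist","w26"); tongs(c,im)
c,im=shot("scene","sc26"); crop(im,250,150,140,120,"c26",5)
```

```text
40.6 [0.4278486  0.16217524 0.02754659] 0.03798580516244142 [ 0.37747608 -0.23679108 -1.23437761] [ 9.96318438e-01 -8.57293461e-02 -2.23122617e-04] [ 2.50281174e-01 -4.06829984e-02  2.06724479e+00 -1.41094909e-04
  1.11531149e+00  3.36177945e-01]
blue (997, array([313.1, 280.7]), array([0.4453, 0.165 ]), array([0.0068, 0.0479]), 0.2)
blue (987, array([246.4, 281.8]), array([0.4126, 0.1674]), array([0.0481, 0.0074]), 82.9)
blue (704, array([281. , 387.4]), array([0.4242, 0.1038]), array([0.0249, 0.0157]), 85.1)
```

View pics/w26.png

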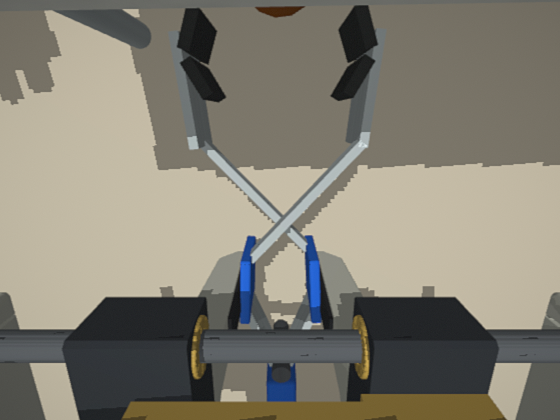

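View pics/c26.png

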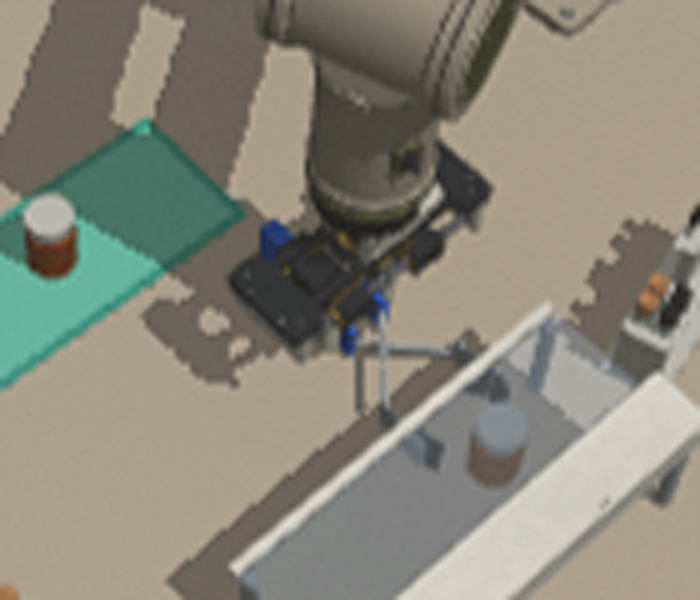

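The jar is centred at col 281 in w26. Advancing 3.5 cm, then letting go.

Request:
{"api": "carry_out", "payload": {"steps": [{"xyz": [0.1,0.7,0],"rot": [0,0,0]},{"xyz": [0.15,1.5,0],"rot": [0,0,0]},{"xyz": [0.2,2.3,0],"rot": [0,0,0]},{"xyz": [0.3,3.1,0],"rot": [0,0,0]},{"xyz": [0.3,3.5,-0.1],"rot": [0,0,0]},{"xyz": [0.3,3.5,-0.25],"rot": [0,0,0]},{"xyz": [0.3,3.5,-0.25],"rot": [0,0,0]}]}}

```text
t: 41.4
tool_pos: [0.4318, 0.1982, 0.0264]
orientation: [-3.137, 0.136, -0.001]
force: [-5.9, 3.8, 11.4]
opening: 0.0381
```

Run:
```python
from tongs import *
s=read_state(); print(s["t"],s["tool_pos"],s["opening"],s["force"])
c,im=shot("wrist","w27")
```

```text
41.4 [0.43182946 0.19824185 0.02641988] 0.03810157121837188 [-5.93717723  3.79666962 11.43502137]
```

View pics/w27.png

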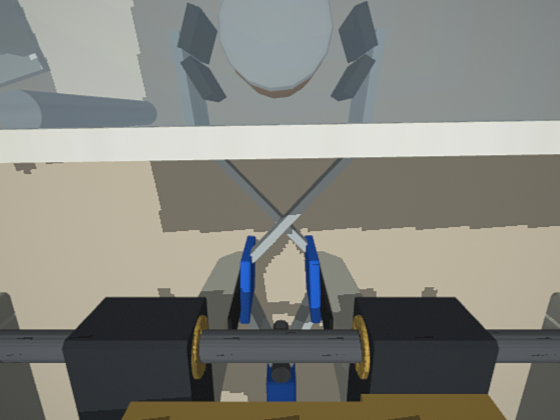

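Request:
{"api": "carry_out", "payload": {"steps": [{"xyz": [0,0,0.1],"rot": [0,0,0]},{"xyz": [0,0,0.1],"rot": [0,0,0]},{"xyz": [0,0,0.1],"rot": [0,0,0]},{"xyz": [0,0,0.1],"rot": [0,0,0]},{"xyz": [0,0,0.1],"rot": [0,0,0]},{"xyz": [0,0,0.1],"rot": [0,0,0]}], "grip": 0.7}}

```text
t: 42.05
tool_pos: [0.4314, 0.1969, 0.026]
orientation: [3.138, -0.137, -0.0]
force: [0.1, 0.5, 0.1]
opening: 0.0648
```

Run:
```python
from tongs import *
s=read_state(); print(s["t"],s["tool_pos"],s["opening"],s["force"])
c,im=shot("wrist","w28"); tongs(c,im)
```

```text
42.05 [0.4313641  0.1968627  0.02604105] 0.06476182129750839 [0.10535074 0.51779718 0.06621735]
blue (1181, array([322. , 279.1]), array([0.4527, 0.2006]), array([0.0467, 0.0088]), 83.4)
blue (1155, array([238.9, 281.5]), array([0.413 , 0.2033]), array([0.0473, 0.0091]), 87.8)
blue (767, array([281.8, 386.2]), array([0.4283, 0.14  ]), array([0.0246, 0.0155]), 85.0)
```

View pics/w28.png

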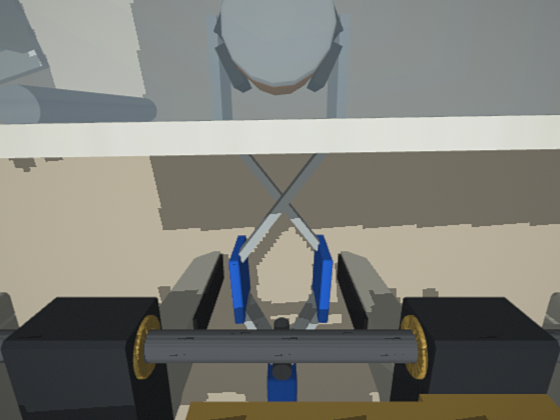

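Jar A is gripped. Shifting to the handle.

Request:
{"api": "carry_out", "payload": {"steps": [{"xyz": [0,0,2.5],"rot": [0,0,0]},{"xyz": [0,0,5],"rot": [0,0,0]},{"xyz": [-0.2,-2.5,5.5],"rot": [0,0,0]},{"xyz": [-0.4,-5.5,5.5],"rot": [0,0,0]},{"xyz": [-0.5,-7.1,5.5],"rot": [0,0,0]},{"xyz": [-0.5,-7.1,5.5],"rot": [0,0,0]},{"xyz": [-0.5,-7.1,3],"rot": [0,0,0]},{"xyz": [-0.5,-7.1,1],"rot": [0,0,0]},{"xyz": [-0.5,-7.1,-0.1],"rot": [0,0,0]},{"xyz": [-0.5,-7.1,-0.1],"rot": [0,0,0]}]}}

```text
t: 43.1
tool_pos: [0.4248, 0.1261, 0.0235]
orientation: [3.138, -0.137, -0.005]
force: [-0.3, 0.5, -0.4]
opening: 0.0648
```

Request:
{"api": "carry_out", "payload": {"steps": [{"xyz": [0,0,0],"rot": [0,0,0]},{"xyz": [0,0,0],"rot": [0,0,0]},{"xyz": [0,0,0],"rot": [0,0,0]},{"xyz": [0,0,0],"rot": [0,0,0]},{"xyz": [0,0,0],"rot": [0,0,0]},{"xyz": [0,0,0],"rot": [0,0,0]},{"xyz": [0,0,0],"rot": [0,0,0]},{"xyz": [0,0,0],"rot": [0,0,0]}], "grip": 0, "force": 45}}

```text
t: 43.9
tool_pos: [0.4264, 0.1259, 0.0252]
orientation: [-3.139, 0.137, -0.0]
force: [-0.3, -0.1, 1.7]
opening: 0.0159
```

Request:
{"api": "carry_out", "payload": {"steps": [{"xyz": [0,-0.5,0],"rot": [0,0,0]},{"xyz": [0,-1.5,0],"rot": [0,0,0]},{"xyz": [0,-3,0],"rot": [0,0,0]},{"xyz": [0,-4.8,0],"rot": [0,0,0]},{"xyz": [0,-6.8,0],"rot": [0,0,0]},{"xyz": [0,-8.8,0],"rot": [0,0,0]},{"xyz": [0.1,-10.8,0],"rot": [0,0,0]},{"xyz": [0.1,-12.6,0],"rot": [0,0,0]},{"xyz": [0.2,-14,0],"rot": [0,0,0]},{"xyz": [0.2,-15,0],"rot": [0,0,0]}]}}

```text
t: 44.9
tool_pos: [0.4283, -0.0255, 0.0252]
orientation: [3.138, -0.139, 0.0]
force: [-0.3, 2.5, 2.9]
opening: 0.0158
```

Run:
```python
from tongs import *
s=read_state(); print(s["t"],s["tool_pos"],s["opening"],s["force"])
c,im=shot("scene","sc29"); crop(im,190,140,200,140,"c29",4)
```

```text
44.9 [ 0.42830609 -0.02546963  0.02519886] 0.015847330428474946 [-0.33054138  2.4543732   2.93523098]
```

View pics/c29.png

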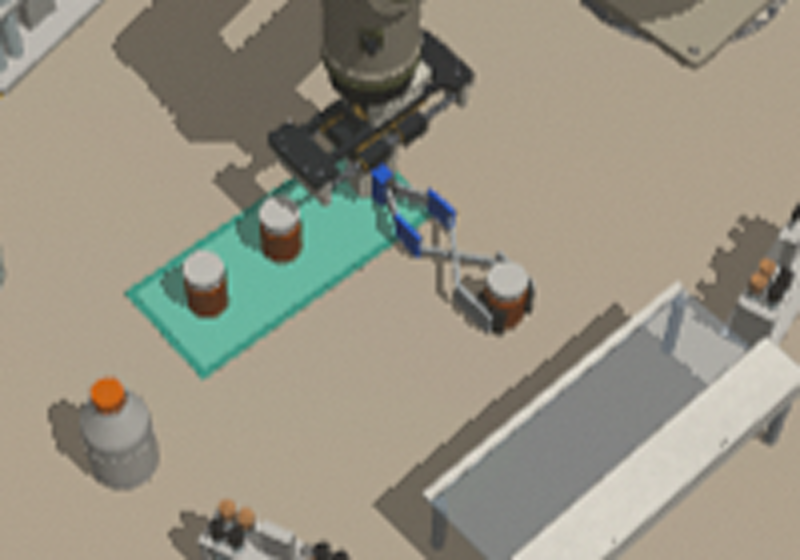

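The third jar is out and upright, and the other two are undisturbed. Continuing.

Request:
{"api": "carry_out", "payload": {"steps": [{"xyz": [0,-1,0],"rot": [0,0,0]},{"xyz": [0,-2.5,0],"rot": [0,0,0]},{"xyz": [0.1,-4.5,0],"rot": [0,0,0]},{"xyz": [0.1,-6.8,0],"rot": [0,0,0]},{"xyz": [0.2,-9.2,0],"rot": [0,0,0]},{"xyz": [0.2,-11.6,0],"rot": [0,0,0]},{"xyz": [0.3,-14,0],"rot": [0,0,0]},{"xyz": [0.3,-16,0],"rot": [0,0,0]},{"xyz": [0.4,-17.6,0],"rot": [0,0,0]},{"xyz": [0.4,-18.3,0],"rot": [0,0,0]}]}}

```text
t: 45.95
tool_pos: [0.4325, -0.2082, 0.0252]
orientation: [3.138, -0.138, 0.0]
force: [0.6, 6.0, 8.0]
opening: 0.0157
```

Request:
{"api": "carry_out", "payload": {"steps": [{"xyz": [0,0,0],"rot": [0,0,0]},{"xyz": [0,0,0],"rot": [0,0,0]},{"xyz": [0,0,0],"rot": [0,0,0]},{"xyz": [0,0,0],"rot": [0,0,0]},{"xyz": [0,0,0],"rot": [0,0,0]},{"xyz": [0,0,0],"rot": [0,0,0]}], "grip": 0.7}}

```text
t: 46.55
tool_pos: [0.4325, -0.2068, 0.0251]
orientation: [3.139, -0.137, 0.0]
force: [0.3, 0.3, 0.5]
opening: 0.059
```

Request:
{"api": "carry_out", "payload": {"steps": [{"xyz": [0,0,2.5],"rot": [0,0,0]},{"xyz": [0,0,5],"rot": [0,0,0]},{"xyz": [0.2,2.5,5.5],"rot": [0,0,0]},{"xyz": [0.5,5.5,5.5],"rot": [0,0,0]},{"xyz": [0.6,7.1,5.5],"rot": [0,0,0]},{"xyz": [0.6,7.1,5.5],"rot": [0,0,0]},{"xyz": [0.6,7.1,3],"rot": [0,0,0]},{"xyz": [0.6,7.1,1],"rot": [0,0,0]},{"xyz": [0.6,7.1,0.1],"rot": [0,0,0]},{"xyz": [0.6,7.1,0.1],"rot": [0,0,0]}], "grip": 0.75}}

```text
t: 47.55
tool_pos: [0.4371, -0.136, 0.0248]
orientation: [-3.138, 0.138, 0.005]
force: [-0.1, -0.7, 0.2]
opening: 0.0698
```

Run:
```python
from tongs import *
s=read_state(); print(s["t"],s["tool_pos"],s["opening"],s["force"])
c,im=shot("wrist","w30"); tongs(c,im)
```

```text
47.55 [ 0.43712567 -0.13598497  0.0247508 ] 0.06984234658217495 [-0.07536606 -0.71263141  0.15238849]
blue (1230, array([324.3, 284. ]), array([ 0.4593, -0.1344]), array([0.0478, 0.009 ]), 83.1)
blue (1137, array([241. , 285.7]), array([ 0.4198, -0.1312]), array([0.0474, 0.0089]), 86.5)
blue (639, array([282.9, 388.5]), array([ 0.4346, -0.1929]), array([0.0218, 0.0154]), 85.2)
```

View pics/w30.png

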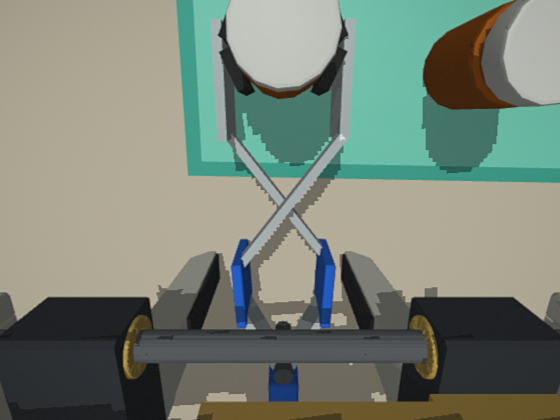

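Request:
{"api": "carry_out", "payload": {"steps": [{"xyz": [0.1,-0.2,0],"rot": [0,0,0]},{"xyz": [0.1,-0.2,0],"rot": [0,0,0]},{"xyz": [0.1,-0.2,0],"rot": [0,0,0]},{"xyz": [0.1,-0.2,0],"rot": [0,0,0]},{"xyz": [0.1,-0.2,0],"rot": [0,0,0]},{"xyz": [0.1,-0.2,0],"rot": [0,0,0]},{"xyz": [0.1,-0.2,0],"rot": [0,0,0]},{"xyz": [0.1,-0.2,0],"rot": [0,0,0]},{"xyz": [0.1,-0.2,0],"rot": [0,0,0]}], "grip": 0, "force": 45}}

```text
t: 48.5
tool_pos: [0.4401, -0.138, 0.0269]
orientation: [3.139, -0.137, 0.002]
force: [-0.1, 2.2, 5.4]
opening: 0.0384
```

Request:
{"api": "carry_out", "payload": {"steps": [{"xyz": [0,-0.5,0.2],"rot": [0,0,0]},{"xyz": [-0.15,-1.5,0.2],"rot": [0,0,0]},{"xyz": [-0.25,-3,0.2],"rot": [0,0,0]},{"xyz": [-0.4,-4.5,0.2],"rot": [0,0,0]},{"xyz": [-0.5,-6,0.2],"rot": [0,0,0]},{"xyz": [-0.6,-7,0.2],"rot": [0,0,0]},{"xyz": [-0.6,-7.3,0.2],"rot": [0,0,0]},{"xyz": [-0.6,-7.3,0.2],"rot": [0,0,0]}]}}

```text
t: 49.3
tool_pos: [0.4332, -0.2116, 0.028]
orientation: [-3.138, 0.139, 0.0]
force: [-0.1, -0.4, -1.4]
opening: 0.0383
```

Run:
```python
from tongs import *
s=read_state(); print(s["t"],s["tool_pos"],s["opening"],s["force"])
c,im=shot("wrist","w31")
c,im=shot("scene","sc31"); crop(im,130,80,200,150,"c31",4)
c,im=shot("side","s31"); crop(im,230,220,200,170,"c31s",4)
```

```text
49.3 [ 0.43321877 -0.21162045  0.02801942] 0.038279890252210375 [-0.06113537 -0.42147735 -1.42018428]
```

View pics/w31.png

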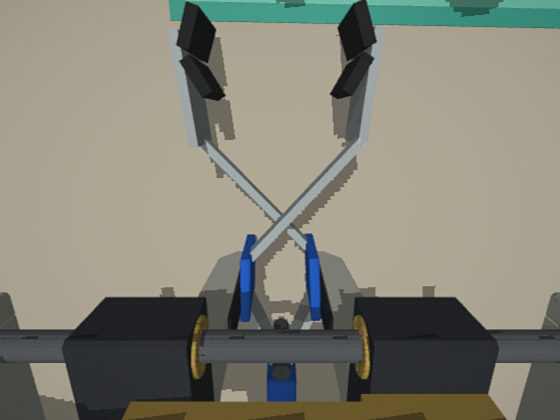

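View pics/c31.png

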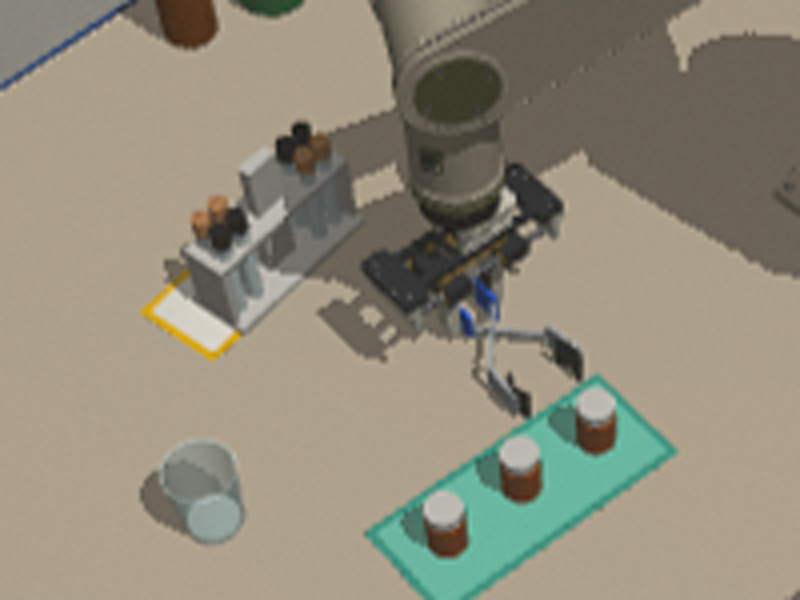

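View pics/c31s.png

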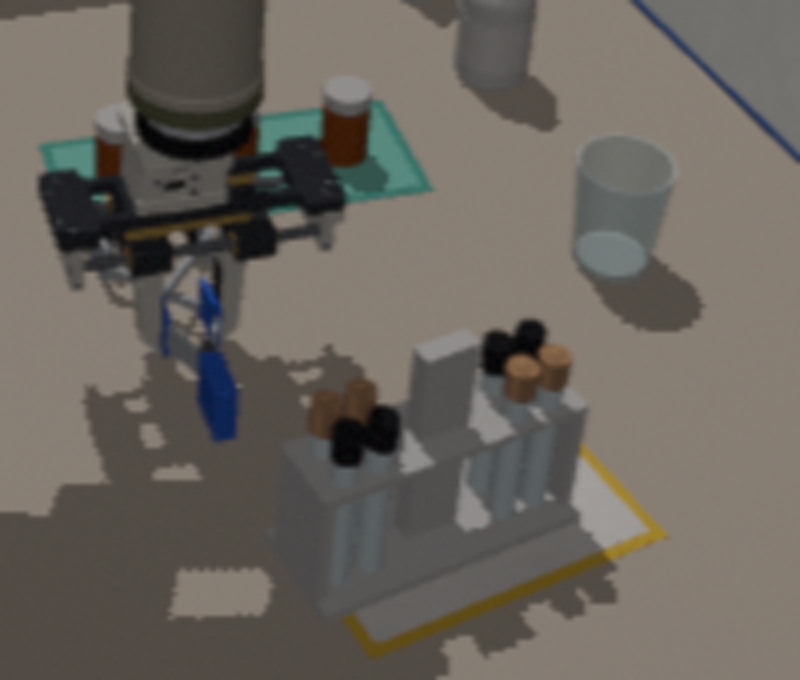

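All three jars stand on the mat. I'll pull the tongs back another 2.5 cm, lay them down and rise.

Request:
{"api": "carry_out", "payload": {"steps": [{"xyz": [-0.1,-0.8,0],"rot": [0,0,0]},{"xyz": [-0.2,-1.8,0],"rot": [0,0,0]},{"xyz": [-0.2,-2.5,0],"rot": [0,0,0]},{"xyz": [-0.2,-2.5,-0.2],"rot": [0,0,0]},{"xyz": [-0.2,-2.5,-0.2],"rot": [0,0,0]}]}}

```text
t: 49.95
tool_pos: [0.432, -0.2373, 0.0269]
orientation: [3.137, -0.139, 0.002]
force: [-1.0, -1.2, 3.7]
opening: 0.0381
```

Request:
{"api": "carry_out", "payload": {"steps": [{"xyz": [0,0,0],"rot": [0,0,0]},{"xyz": [0,0,0],"rot": [0,0,0]},{"xyz": [0,0,0],"rot": [0,0,0]},{"xyz": [0,0,0],"rot": [0,0,0]},{"xyz": [0,0,0],"rot": [0,0,0]},{"xyz": [0,0,0],"rot": [0,0,0]},{"xyz": [0,0,0],"rot": [0,0,0]}], "grip": 0.8}}

```text
t: 50.65
tool_pos: [0.4312, -0.2358, 0.0259]
orientation: [-3.138, 0.137, 0.001]
force: [-0.2, 0.3, -0.4]
opening: 0.0744
```

Request:
{"api": "carry_out", "payload": {"steps": [{"xyz": [0,0,3],"rot": [0,0,0]},{"xyz": [0,0,8],"rot": [0,0,0]},{"xyz": [0,0,13],"rot": [0,0,0]},{"xyz": [0,0,18],"rot": [0,0,0]},{"xyz": [0,0,22],"rot": [0,0,0]},{"xyz": [0,0,24],"rot": [0,0,0]},{"xyz": [0,0,24],"rot": [0,0,0]}]}}

```text
t: 51.35
tool_pos: [0.433, -0.2371, 0.2704]
orientation: [3.135, -0.137, 0.009]
force: [1.3, -0.2, 0.4]
opening: 0.0739
```

Run:
```python
from tongs import *
s=read_state(); print(s["t"],s["tool_pos"],s["opening"],s["force"])
c,im=shot("wrist","w32"); tongs(c,im)
```

```text
51.35 [ 0.43300703 -0.23707083  0.27038264] 0.07390266966383884 [ 1.30046278 -0.22507342  0.35916473]
blue (344, array([278.8, 234.3]), array([ 0.4276, -0.3038]), array([0.0439, 0.0141]), 85.2)
blue (134, array([297.2, 180. ]), array([ 0.4563, -0.2358]), array([0.037 , 0.0058]), 81.0)
blue (132, array([259.1, 180.7]), array([ 0.4104, -0.2317]), array([0.0057, 0.0371]), 1.0)
```

View pics/w32.png

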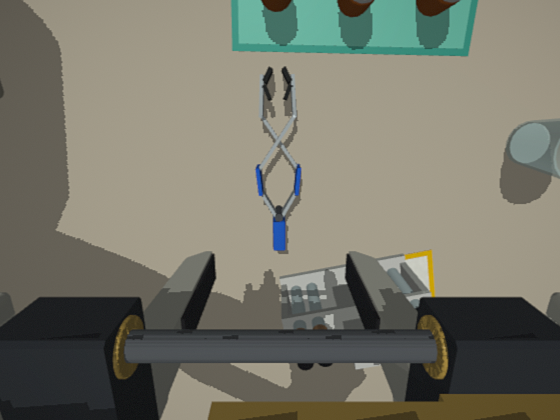

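The tongs lie shut and empty, tips at row 68, with the mat edge at row 50. Now I'll mend the rack: turn and hover over it to measure.

Request:
{"api": "carry_out", "payload": {"steps": [{"xyz": [1,-2,0.5],"rot": [0,0,8.5]},{"xyz": [3,-5,0.5],"rot": [0,0,17]},{"xyz": [5,-8,0.5],"rot": [0,0,25.5]},{"xyz": [7,-11,0.5],"rot": [0,0,34]},{"xyz": [9,-14,0.5],"rot": [0,0,42.5]},{"xyz": [10,-17,0.5],"rot": [0,0,51]},{"xyz": [11,-18.6,0.5],"rot": [0,0,59.5]},{"xyz": [11,-18.6,0.5],"rot": [0,0,68]},{"xyz": [11,-18.6,0.5],"rot": [0,0,76.5]},{"xyz": [11,-18.6,0.5],"rot": [0,0,85]}]}}

```text
t: 52.4
tool_pos: [0.5406, -0.4215, 0.2674]
orientation: [-2.397, -2.023, 0.001]
force: [0.6, -0.7, -0.0]
opening: 0.0746
```

Request:
{"api": "carry_out", "payload": {"steps": [{"xyz": [0,0,0],"rot": [0,0,8]},{"xyz": [0,0,0],"rot": [0,0,16]},{"xyz": [0,0,0],"rot": [0,0,16.5]},{"xyz": [0,0,0],"rot": [0,0,16.5]}]}}

```text
t: 52.8
tool_pos: [0.5409, -0.4216, 0.269]
orientation: [-2.094, -2.338, 0.0]
force: [-0.3, 0.5, -0.4]
opening: 0.0746
```

Run:
```python
from tongs import *
s=read_state(); print(s["t"],s["tool_pos"],s["opening"],R.from_rotvec(s["orientation"]).as_matrix()[:,0],s["q"])
c,im=shot("wrist","w33")
```

```text
52.8 [ 0.5408767  -0.4216004   0.26896721] 0.07457210676326932 [-0.10936015  0.99399972  0.00221808] [-7.36816831e-01  3.57584865e-01  1.16422877e+00 -2.39416716e-05
  1.62276196e+00 -2.41719617e+00]
```

View pics/w33.png

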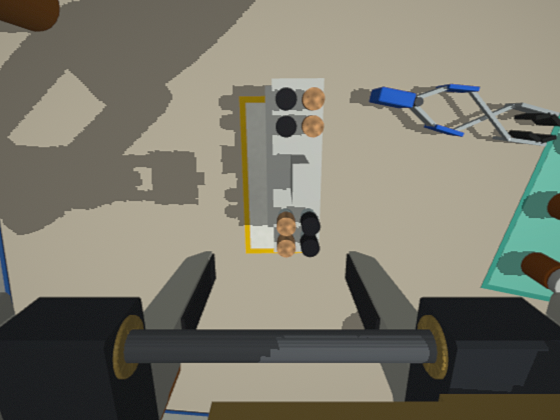

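Run:
```python
from h import *
for n,A,B in (("w4",[(270,124),(270,149),(271,241),(271,264)],[(297,124),(296,149),(294,241),(294,262)]),("w33",[(287,99),(286,126),(286,225),(286,248)],[(313,99),(313,126),(310,224),(309,246)])):
    c=np.load(f"pics/{n}.npy",allow_pickle=True)[0]
    a=np.array([onplane(c,p,.126)[:2] for p in A]); b=np.array([onplane(c,p,.126)[:2] for p in B])
    print(n,(a.mean(0)+b.mean(0))/2,[np.degrees(np.arctan2(*(r[-1]-r[0])[::-1])).round(1) for r in (a,b)],np.degrees(np.arctan2(*(b-a).mean(0)[::-1])).round(1))
```

```text
w4 [ 0.54114559 -0.42430578] [np.float64(6.4), np.float64(6.2)] 98.0
w33 [ 0.51365008 -0.40767482] [np.float64(6.3), np.float64(6.4)] 98.3
```

The rack has shifted (-27, +17) mm but is still aligned (6.3° vs 6.6°). That's inside tolerance, but I'll recentre it since there is time.

Request:
{"api": "carry_out", "payload": {"steps": [{"xyz": [-2.7,1.4,0],"rot": [0,0,0]},{"xyz": [-2.7,1.4,-3],"rot": [0,0,0]},{"xyz": [-2.7,1.4,-7],"rot": [0,0,0]},{"xyz": [-2.7,1.4,-10],"rot": [0,0,0]},{"xyz": [-2.7,1.4,-12.5],"rot": [0,0,0]},{"xyz": [-2.7,1.4,-13.7],"rot": [0,0,0]},{"xyz": [-2.7,1.4,-14],"rot": [0,0,0]},{"xyz": [-2.7,1.4,-14],"rot": [0,0,0]},{"xyz": [-2.7,1.4,-14],"rot": [0,0,0]}]}}

```text
t: 53.75
tool_pos: [0.5152, -0.4088, 0.1331]
orientation: [2.091, 2.341, -0.0]
force: [0.1, 0.0, 0.7]
opening: 0.0748
```

Request:
{"api": "carry_out", "payload": {"steps": [{"xyz": [0,0,0],"rot": [0,0,0]},{"xyz": [0,0,0],"rot": [0,0,0]},{"xyz": [0,0,0],"rot": [0,0,0]},{"xyz": [0,0,0],"rot": [0,0,0]},{"xyz": [0,0,0],"rot": [0,0,0]},{"xyz": [0,0,0],"rot": [0,0,0]},{"xyz": [0,0,0],"rot": [0,0,0]},{"xyz": [0,0,0],"rot": [0,0,0]},{"xyz": [0,0,0],"rot": [0,0,0]},{"xyz": [0,0,0],"rot": [0,0,0]}], "grip": 0, "force": 40}}

```text
t: 54.75
tool_pos: [0.5143, -0.4079, 0.1308]
orientation: [-2.092, -2.343, -0.0]
force: [-0.2, 0.5, -0.6]
opening: 0.0135
```

Gripped. I'll lift 8 mm, shift, lower and release.

Request:
{"api": "carry_out", "payload": {"steps": [{"xyz": [0,0,0.4],"rot": [0,0,0]},{"xyz": [0,0,0.8],"rot": [0,0,0]},{"xyz": [0.8,-0.5,0.8],"rot": [0,0,0]},{"xyz": [1.8,-1.1,0.8],"rot": [0,0,0]},{"xyz": [2.7,-1.6,0.8],"rot": [0,0,0]},{"xyz": [2.8,-1.6,0.8],"rot": [0,0,0]},{"xyz": [2.8,-1.6,0.5],"rot": [0,0,0]},{"xyz": [2.8,-1.6,0.2],"rot": [0,0,0]},{"xyz": [2.8,-1.6,0],"rot": [0,0,0]},{"xyz": [2.8,-1.6,0],"rot": [0,0,0]}]}}

```text
t: 55.75
tool_pos: [0.5421, -0.4239, 0.131]
orientation: [-2.092, -2.343, -0.0]
force: [0.3, 1.2, -3.4]
opening: 0.0139
```

Request:
{"api": "carry_out", "payload": {"steps": [{"xyz": [0,0,-0.1],"rot": [0,0,0]},{"xyz": [0,0,-0.2],"rot": [0,0,0]},{"xyz": [0,0,-0.2],"rot": [0,0,0]}]}}

```text
t: 56.05
tool_pos: [0.5425, -0.4242, 0.1308]
orientation: [2.091, 2.343, -0.0]
force: [-3.6, 2.5, 5.9]
opening: 0.0135
```

Request:
{"api": "carry_out", "payload": {"steps": [{"xyz": [0,0,0],"rot": [0,0,0]},{"xyz": [0,0,0],"rot": [0,0,0]},{"xyz": [0,0,0],"rot": [0,0,0]},{"xyz": [0,0,0],"rot": [0,0,0]},{"xyz": [0,0,0],"rot": [0,0,0]},{"xyz": [0,0,0],"rot": [0,0,0]},{"xyz": [0,0,3],"rot": [0,0,0]},{"xyz": [0,0,7],"rot": [0,0,0]},{"xyz": [0,0,12],"rot": [0,0,0]},{"xyz": [0,0,16],"rot": [0,0,0]}], "grip": 0.9}}

```text
t: 57.05
tool_pos: [0.5425, -0.4241, 0.2921]
orientation: [2.091, 2.342, -0.0]
force: [0.4, -0.6, 0.2]
opening: 0.0835
```

Request:
{"api": "carry_out", "payload": {"steps": [{"xyz": [0,0,3],"rot": [0,0,0]},{"xyz": [0,0,4],"rot": [0,0,0]},{"xyz": [0,0,4],"rot": [0,0,0]},{"xyz": [0,0,4],"rot": [0,0,0]}]}}

```text
t: 57.45
tool_pos: [0.542, -0.4237, 0.3266]
orientation: [-2.09, -2.341, -0.0]
force: [-0.4, -0.2, -0.1]
opening: 0.0839
```

Run:
```python
from tongs import *
s=read_state(); print(s["t"],s["tool_pos"],s["opening"],s["force"])
c,im=shot("wrist","w34")
c,im=shot("scene","sc34"); crop(im,130,80,200,150,"c34",4)
c2,im2=shot("side","s34"); crop(im2,230,220,200,170,"c34s",4)
for n,c,im in (("scene",c,im),("side",c2,im2)):
    hsv=cv2.cvtColor(im,cv2.COLOR_BGR2HSV); print(n); tongs(c,im)
```

```text
57.45 [ 0.54202269 -0.42373475  0.32662767] 0.0838782827834635 [-0.42427559 -0.24456368 -0.11754844]
scene
blue (570, array([189.3, 296. ]), array([ 0.9642, -0.0812]), array([0.0053, 1.3682]), 0.0)
blue (130, array([486.3, 261.9]), array([0.19  , 0.6973]), array([0.0359, 0.0509]), 85.6)
blue (117, array([473.6, 331.3]), array([0.4037, 0.7969]), array([0.3981, 0.0033]), 0.1)
blue (72, array([421.9, 398.8]), array([0.6929, 0.7976]), array([0.0046, 0.1664]), 89.9)
side
blue (162, array([286.9, 324.4]), array([ 0.4225, -0.3168]), array([0.0753, 0.021 ]), 72.4)
```

View pics/w34.png

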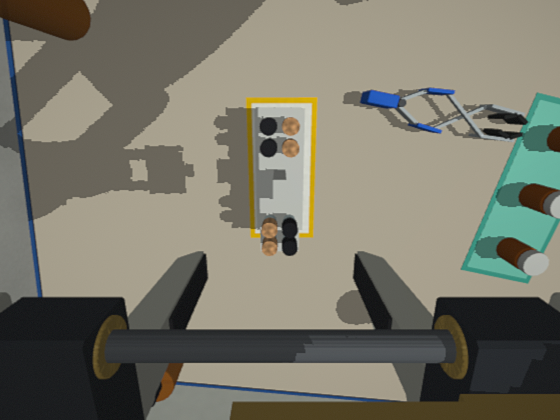

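View pics/c34.png

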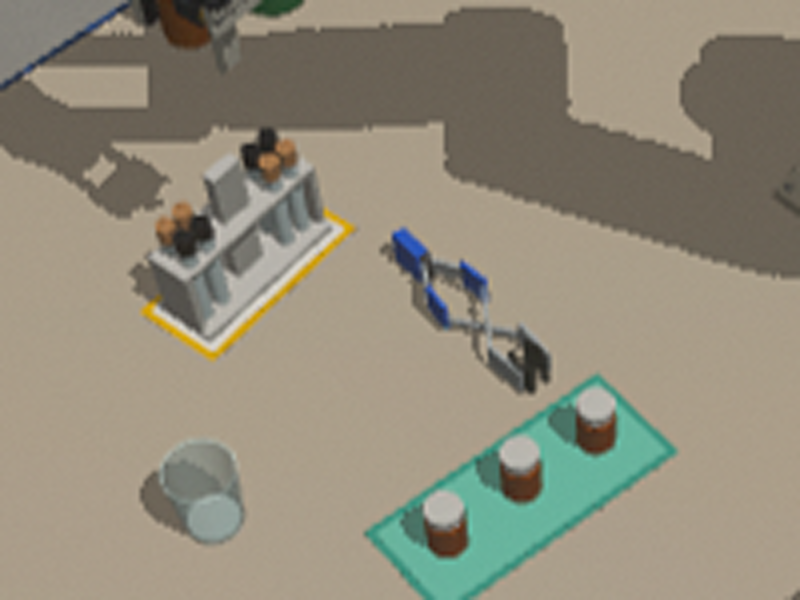

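View pics/c34s.png

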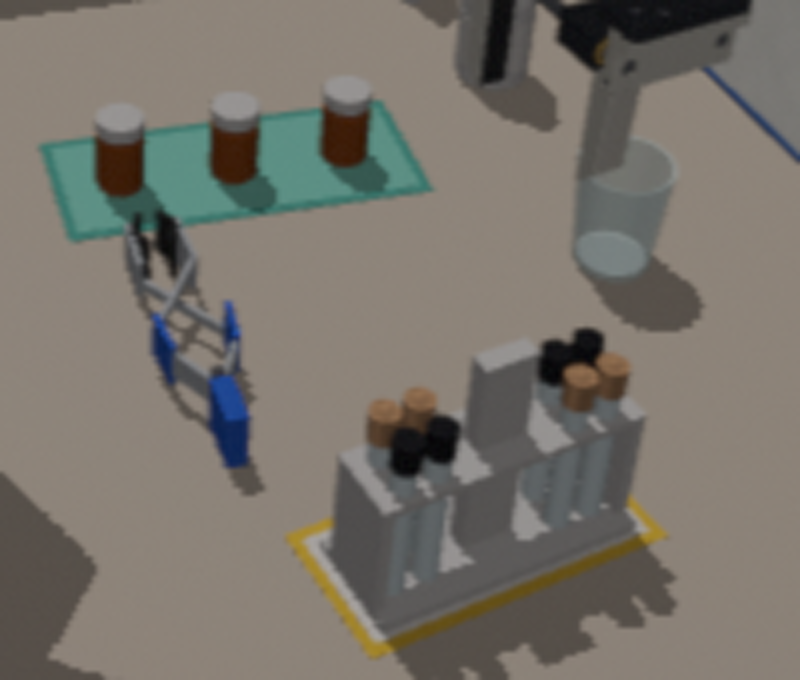

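All checks look good: the rack is centred on its place, the three jars stand on the mat, the tongs lie shut off the mat, and the arm is clear. Handing in.

Run:
```python
from h import *
cs=np.load("pics/sc34.npy",allow_pickle=True)[0]; cd=np.load("pics/s34.npy",allow_pickle=True)[0]
u=np.array([.9943,-.1063]);v=np.array([.1063,.9943]);m=np.array([.537,-.038])
S=[(445,507),(520,453),(596,402)];D=[(347,92),(235,110),(120,122)]
for a,b in zip(S,D):
    X,e=tri([(cs,(130+a[0]/4,80+a[1]/4)),(cd,(230+b[0]/4,220+b[1]/4))]); print(X.round(3),"mat",((X[:2]-m)@u).round(3),((X[:2]-m)@v).round(3))
print(close_job())
```

```text
[ 0.622 -0.048  0.059] mat 0.085 -0.001
[ 0.534 -0.042  0.057] mat -0.003 -0.004
[ 0.447 -0.031  0.058] mat -0.09 -0.002
the job is handed in; nothing more can be done
None
```

The job is done and handed in at about 57 s of the 210 s allowed. The hand-in reports no verdict, so the results below come from my own last pictures.

- **Rack:** I lifted it onto its place. It was later knocked about 32 mm aside while the arm was elsewhere, so I regripped and recentred it. The last pictures show it upright and evenly inside the yellow border; I didn't re-measure it after recentring.
- **Jars:** I fetched all three with the tongs, gripping each in the V jaws, dragging it out by the tongs' handle and letting it go on the mat. They stand upright and free at mat x = +0.085, -0.003 and -0.090 m, with y within 4 mm of the centre line. The gripper and arm stayed clear of the jars in every picture.
- **Tongs:** They lie flat, shut and empty. I estimate the jaws to be about 36 mm outside the mat edge.
- **Bystanders:** The beaker and the reagent bottle look unmoved in the last pictures. I did not re-measure them, nor check the flask after the start.

Two things went wrong on the way:

- **Early lift:** My first lift of the rack started before the fingers had closed. It stayed put and I gripped it again.
- **Tongs slip:** The tongs slipped down in the grip once while empty. I reseated them with a firmer squeeze.

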